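# Pack the specimen bars from the plunger-locked vault into the transport case

## Robot

A 6-joint arm with a two-finger parallel gripper is mounted at the origin on the work surface. World frame = base frame: x ahead of the robot, y to its left, z up, the work surface at z = 0. Lengths are in m, angles in rad, forces in N, time in s.
With the tool pointing down it reaches from about 0.35 to 0.925 m from the base axis. Payload 6.4 kg.
Tool frame: the origin (TCP) lies at the very end of the fingers, on their centre line; the grasp point (between the pads) lies 19 mm behind it (robot.tcp_to_grasp is the distance from the TCP to the grasp point, in m); z points along the fingers, y is the line along which they close (so a half turn about z gives the same grasp; the last joint's range is limited). The gripper opens to 94 mm and grips with 3 to 60 N. Pads are 16 mm wide; open, the fingers measure 119 mm over their backs; the gripper's body (75 mm by 177 mm) begins 78 mm behind the grasp point.
Start: joints at [-1.494, 0.245, 1.558, -0, 1.339, -0.174], TCP at [0.161, -0.63, 0.205] pointing down, gripper open.
Joint ranges: [-3.13, 3.13], [-1.02, 2.26], [0.13, 2.54], [-0.95, 4.09], [0.21, 2.88], [-2.74, 2.74]. Speed limits (rad/s): [2.57, 2.57, 3.14, 3.14, 3.14, 3.14].

## Interface

Orientations are given as a unit quaternion [x, y, z, w].
In Python, from station import robot gives the robot as it stands.
- The arm moves only by the tool carry_out, never from a script. Its argument "targets" is a list of rows, each a list of 7 numbers: the turn, a rotation vector about the world's x, y, z in degrees, then the shift along the world's x, y, z in mm, then the finger opening in mm, from 0 to 94. A call has 1 to 5 rows; each row is the pose to reach, as a shift and turn from the pose commanded when the call began; what a row does not reach only later rows make up. A row lasts 1/12 s, in which the tool goes at most 41.7 mm and 7.16 degrees, less where a joint would pass 70% of its speed; a pose out of reach is approached as far as the arm can. A call with a gripper value outside its range is refused whole. The fingers move at their own pace and stop on an object; the grip force is fixed at half the most. Time passes only in rows, so rows that repeat a pose let the fingers close. It gives the time, the measured TCP pose, the force, the opening and the grip force at its end, in the units of the state.
- robot.observe(): the state, without advancing time (a new reading comes with each control period).
- robot.camera(name): name is "scene" or "side" or "wrist"; returns a dict with "color" (384x512x3 uint8, red, green, blue), "fovy" (degrees; the focal length in pixels is half the picture's height over the tangent of half this angle, whatever the lens; pixels are square), "cx", "cy" (the principal point, pixels), "R" (3x3) and "t" (3): a world point X has camera coordinates R X + t. Camera axes: x right, y down, z forward; pixel columns grow to the right and rows downward; lengths in m; the calibration is good to about 2 mm. A picture is of the moment at which its call begins. There is no depth.
- robot.finish_job(): hands the job in; it is judged then, once.
Trained networks look in the newest picture that a camera, given by its name, has taken for a name from the list of things; names that differ only in an ending like _2 or _b are one class to them, and where a whole thing is asked for, a point or a joint stands for the part that bears it (a point fixed in the world has none). Each returns a list of dicts, best first, with "score" (0 to 1); they miss things now and then, are a little off and sometimes report something else, mostly with a low value. They report only what shows in the picture. A call takes as long as a camera call. They do not tell look-alikes from the thing itself.
- robot.find_in(camera, thing): "rect" ([left, top, width, height] in pixels, round what is visible of it).
- robot.trace(camera, thing): "region" (384x512 bool, what is visible of it) and "rect" ([left, top, width, height] in pixels, round what is visible of it).
- robot.spot_point(camera, thing): "at" ([row, column] in pixels: a listed point, or the origin of a listed thing).
The state is a dict: "clock": time; "qpos": joint angles; "qd": joint speeds; "joint_torque": joint torques, N m; "tcp_pos": TCP position; "tcp_rot": TCP orientation; "force": force on the tool from outside, world axes, zero at the start; "torque": the same for the moment, N m; "gripper_width": finger opening in m; "gripper_force": force on a finger pad.
Only numpy, scipy, OpenCV 4.12 (cv2) and the standard library are available. Lean on these libraries where they do the work, as an engineer would, in place of code of your own. Each camera call takes 0.05 s, during which the arm holds its last target. There are 200 camera calls.

## Task

Pull up the spring plunger knob on the specimen vault, slide its clear hatch fully open until the pin drops into the open index hole, and move every specimen bar, those in the vault and those left out on the bench, into the lidded transport case, each lying flat on the case floor. Then lower the case's hinged lid fully closed, and slide the vault's hatch fully shut again with its plunger pin dropped home. Leave the eyepiece, the mouse and the pen pot where they are.

Things in the scene. Friction and masses are not known exactly. Their poses are not given: they have to be found in the camera images.
- vault: Grey specimen vault, blue sides, fixed; 260 mm (its x) by 184 mm (y). Origin on the bench under the well's centre; x is the hatch's opening direction, z up. Well: x +-50, y +-75 mm, floor 8 mm, walls 45 mm above the bench. A deck 45 mm high goes on from x = 50 to 200 mm with index holes at x = 67 (shut) and 177 mm (open), y = 0. Guide rails at y = +-78 to 92 mm reach 59 mm up.
- hatch (a joint): Clear sliding hatch with aluminium end strips, 145 x 164 x 6 mm, its top 52 mm above the bench. Joint value in m: 0 = shut over the well (hatch spans vault x -60 to 85 mm), 0.11 = fully open (moved 110 mm along vault +x). Slides with about 1 to 2 N of friction when the pin is out of its hole; locked (about 2 mm of play) while the pin is in a hole.
- plunger (a joint): Spring index plunger on the hatch, at vault x = 67 mm + hatch value, y = 0. Value in m: 0 = pin fully down in an index hole, 0.016 = knob fully up. Spring: 5 N (down) to 8.5 N (up). The pin reaches 8 mm below the deck's top: raise it 10 mm or more to free the hatch. Let go between the holes, the pin rides on the deck (value about 0.008) and drops to 0 at either hole.
- plunger_grip (a point): Point on the axis of the plunger's black cylindrical knob (26 mm diameter, 30 mm tall, axis vertical), 13 mm below the knob's top; 81 mm above the bench while the pin is down. It moves with hatch and plunger.
- case: Grey open box with hinged lid, fixed to the bench, outer 122 mm (its x) by 232 mm (its y) by 50 mm high, walls and floor 6 mm thick. Origin: on the bench under its centre. The lid's hinge is on its +x rim (the side away from the robot).
- lid (a joint): Flat grey lid of the case, 122 x 232 x 8 mm. Joint value in rad: 0 = closed flat on the rim, 1.57 = upright, up to 1.9 = leaning back. A stiff friction hinge: it stays at any angle and takes about 1 to 4 N at its free edge to move.
- lid_hinge (a point): Middle of the lid's hinge axis, 50 mm above the bench, at case x = +61 mm, y = 0; the axis runs along case y. The point turns with the lid: its x points from the lid's free edge to the hinge, its z is the lid's outer-face normal (up when closed).
- lid_edge (a point): Middle of the lid's free edge, on its outer (top when closed) face, 122 mm from the hinge axis and 8 mm along the lid's normal.
- bar1: Square steel specimen bar, 72 x 22 x 22 mm, 0.2 to 0.3 kg, with a dark resin cap on one end; origin at its centre, x along its length. Starts in the vault's well, lying roughly along the vault's x; may be absent.
- bar2: Same kind of bar as bar1; starts in the vault's well; may be absent.
- bar3: Same kind of bar; starts lying on the open bench between vault and case; may be absent.
- bar4: Same kind of bar; starts lying on the open bench between vault and case; may be absent.
- eyepiece: Bystander: bare-metal microscope eyepiece standing upright, 48 mm wide, 72 mm tall; origin at the centre of its underside.
- mouse: Bystander: white computer mouse, 105 x 60 x 32 mm; origin at the centre of its underside.
- pen_pot: Bystander: grey pot of pens, 72 mm wide, 145 mm tall with the pens; origin at the centre of its underside.
There are look-alikes about, which are no part of the job. Leave any blue look-alike of the bar4 alone. Leave any brown look-alike of the bar3 alone.

How it is judged:
On the way, in this order (a step that is already met when the one before it is completed fails the run):
1. the hatch is fully open and the plunger pin has dropped into the open hole (value of joint hatch above 0.105 m and value of joint plunger below 0.003 m), for 0.2 s.
2. every bar lies flat on the floor of the case, let go, lid still open (x of bar1 in the frame of case between -0.055 and 0.055 m and y of bar1 in the frame of case between -0.11 and 0.11 m and z of bar1 in the frame of case between 0 and 0.023 m and linear speed of each of bar1, bar2, bar3, bar4 below 0.02 m/s and contact force between the fingers and bar1 below 0.1 N and x of bar2 in the frame of case between -0.055 and 0.055 m and y of bar2 in the frame of case between -0.11 and 0.11 m and z of bar2 in the frame of case between 0 and 0.023 m and contact force between the fingers and bar2 below 0.1 N and x of bar3 in the frame of case between -0.055 and 0.055 m and y of bar3 in the frame of case between -0.11 and 0.11 m and z of bar3 in the frame of case between 0 and 0.023 m and contact force between the fingers and bar3 below 0.1 N and x of bar4 in the frame of case between -0.055 and 0.055 m and y of bar4 in the frame of case between -0.11 and 0.11 m and z of bar4 in the frame of case between 0 and 0.023 m and contact force between the fingers and bar4 below 0.1 N and value of joint lid above 0.8 rad), for 0.2 s.
At the end, for the whole second after the job is handed in: Every bar present lies flat on the case floor (its centre inside the case's walls and less than 23 mm above the bench) at rest, the lid is closed (below 0.03 rad), the hatch is shut (below 4 mm) and the plunger pin is down in the closed hole (below 3 mm) (x of bar1 in the frame of case between -0.055 and 0.055 m and y of bar1 in the frame of case between -0.11 and 0.11 m and z of bar1 in the frame of case between 0 and 0.023 m and linear speed of each of bar1, bar2, bar3, bar4 below 0.02 m/s and x of bar2 in the frame of case between -0.055 and 0.055 m and y of bar2 in the frame of case between -0.11 and 0.11 m and z of bar2 in the frame of case between 0 and 0.023 m and x of bar3 in the frame of case between -0.055 and 0.055 m and y of bar3 in the frame of case between -0.11 and 0.11 m and z of bar3 in the frame of case between 0 and 0.023 m and x of bar4 in the frame of case between -0.055 and 0.055 m and y of bar4 in the frame of case between -0.11 and 0.11 m and z of bar4 in the frame of case between 0 and 0.023 m and value of joint lid below 0.03 rad and value of joint hatch below 0.004 m and value of joint plunger below 0.003 m); the robot touches nothing.
It fails at once if the eyepiece is pushed aside or knocked over (distance of eyepiece from where it was at the start of the episode above 0.03 m or angle between eyepiece's own z axis and vertical above 0.5 rad).
It fails at once if the mouse is pushed aside or knocked over (distance of mouse from where it was at the start of the episode above 0.03 m or angle between mouse's own z axis and vertical above 0.5 rad).
It fails at once if the pen pot is pushed aside or knocked over (distance of pen_pot from where it was at the start of the episode above 0.03 m or angle between pen_pot's own z axis and vertical above 0.5 rad).
Of bar1, bar2, bar3, bar4 only 3 to 4 are there at a start; the rules pass over those that are not, and their reading is None.
At some moment in a run one of bar3, bar4 may be knocked a few centimetres aside while the robot is not near it.
Once in a run the grip may slacken for a moment while it holds something.
It also fails if it takes over 208 s, if anything falls off the work surface, if the arm or the gripper's body presses on something with over 40 N, if the wrist force passes 120 N, or if a joint passes its speed limit or range.

## Working session

There is one attempt and no reset: what is moved stays moved. The work goes in short steps, Python scripts to look and compute and a tool call to move; the robot and the scene stay as the last step left them, time stands still between calls to the robot, and variables do not carry over. Pictures are saved under pics/ and viewed, at most 14 in all, crops included, and the job is handed in when it is done.

Besides the shell and the picture viewer there is one more tool, called after "Request:" in YAML: its name, and indented under it one key for each argument. carry_out: Moves the arm, as the interface text tells. Its arguments: {"type":"object","properties":{"targets":{"type":"array","items":{"type":"array","items":{"type":"number"}}}},"required":["targets"]}

```bash
ls; mkdir -p pics; cat > h.py <<'E'
import numpy as np, cv2
from station import robot
def K(c):
    f=c["color"].shape[0]/2/np.tan(np.radians(c["fovy"])/2); return f,c["cx"],c["cy"]
def ray(c,u,v,z):
    f,cx,cy=K(c); R=np.array(c["R"]);t=np.array(c["t"])
    o=-R.T@t; d=R.T@np.array([(u-cx)/f,(v-cy)/f,1]); return o+d*(z-o[2])/d[2]
def proj(c,X):
    f,cx,cy=K(c); p=np.array(c["R"])@np.array(X)+np.array(c["t"]); return p[0]/p[2]*f+cx,p[1]/p[2]*f+cy
def save(c,n,crop=None,s=1):
    im=c["color"][...,::-1]
    if crop: l,t,w,h=crop; im=im[t:t+h,l:l+w]
    cv2.imwrite("pics/"+n,cv2.resize(im,None,fx=s,fy=s,interpolation=cv2.INTER_CUBIC))
E
python3 - <<'E'
from h import *
a=robot.camera("scene");b=robot.camera("side")
im=np.vstack([a["color"],b["color"]])[...,::-1]
for n,c in (("scene",a),("side",b)):
    save(c,n+"0.png",None,1.5)
    print(n,K(c),-np.array(c["R"]).T@np.array(c["t"]))
    for th in ["vault","case","lid_hinge","lid_edge","plunger_grip","bar1","bar3","eyepiece","mouse","pen_pot"]:
        for r in robot.spot_point(n,th)[:6]:
            z={"lid_hinge":.05,"plunger_grip":.081,"bar1":.011,"bar3":.011}.get(th,0)
            print(th,round(r["score"],2),np.round(r["at"]),np.round(ray(c,r["at"][1],r["at"][0],z),3))
E
```

```text
pics
scene (np.float64(359.8592313079162), 255.00279761271798, 191.2880005314919) [ 1.06160597 -0.42159573  0.75333682]
vault 0.59 [150. 288.] [0.419 0.266 0.   ]
case 0.63 [231. 150.] [ 0.42 -0.25  0.  ]
lid_hinge 0.76 [236. 128.] [ 0.44  -0.309  0.05 ]
lid_edge 0.97 [212. 109.] [ 0.283 -0.303  0.   ]
lid_edge 0.23 [126. 311.] [0.374 0.422 0.   ]
plunger_grip 0.67 [126. 311.] [0.45  0.332 0.081]
bar1 0.73 [172. 213.] [0.352 0.01  0.011]
bar1 0.63 [226. 274.] [0.631 0.005 0.011]
bar1 0.63 [187. 238.] [0.454 0.024 0.011]
bar1 0.5 [214. 222.] [ 0.508 -0.074  0.011]
bar3 0.73 [172. 213.] [0.352 0.01  0.011]
bar3 0.63 [226. 274.] [0.631 0.005 0.011]
bar3 0.63 [187. 238.] [0.454 0.024 0.011]
bar3 0.5 [214. 222.] [ 0.508 -0.074  0.011]
eyepiece 0.89 [233. 344.] [0.764 0.134 0.   ]
mouse 0.78 [287. 291.] [ 0.785 -0.083  0.   ]
pen_pot 0.93 [317. 209.] [ 0.72  -0.271  0.   ]
side (np.float64(483.8841413786025), 253.0535021888797, 192.14369120414193) [0.13625502 0.76054196 0.84899684]
vault 0.62 [329. 259.] [0.406 0.274 0.   ]
case 0.83 [189. 356.] [ 0.409 -0.239 -0.   ]
case 0.63 [156. 359.]
[... 187 characters left out ...]
365.] [ 0.53  -0.606  0.   ]
plunger_grip 0.65 [313. 221.] [0.458 0.329 0.081]
bar1 0.8 [209. 242.] [0.62  0.004 0.011]
bar1 0.8 [238. 296.] [0.458 0.02  0.011]
bar1 0.69 [209. 295.] [ 0.507 -0.07   0.011]
bar1 0.65 [184. 255.] [ 0.644 -0.098  0.011]
bar1 0.63 [251. 344.] [ 0.343 -0.004  0.011]
bar3 0.8 [209. 242.] [0.62  0.004 0.011]
bar3 0.8 [238. 296.] [0.458 0.02  0.011]
bar3 0.69 [209. 295.] [ 0.507 -0.07   0.011]
bar3 0.65 [184. 255.] [ 0.644 -0.098  0.011]
bar3 0.63 [251. 344.] [ 0.343 -0.004  0.011]
eyepiece 0.95 [223. 166.] [0.757 0.139 0.   ]
mouse 0.83 [172. 210.] [ 0.784 -0.087  0.   ]
pen_pot 0.93 [145. 261.] [ 0.731 -0.274  0.   ]
pen_pot 0.46 [158. 358.] [ 0.458 -0.373  0.   ]
```

View pics/scene0.png

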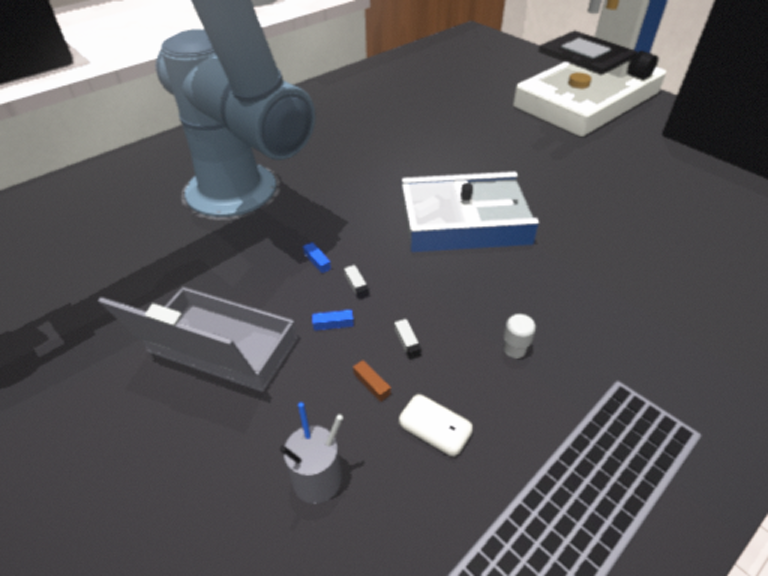

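View pics/side0.png

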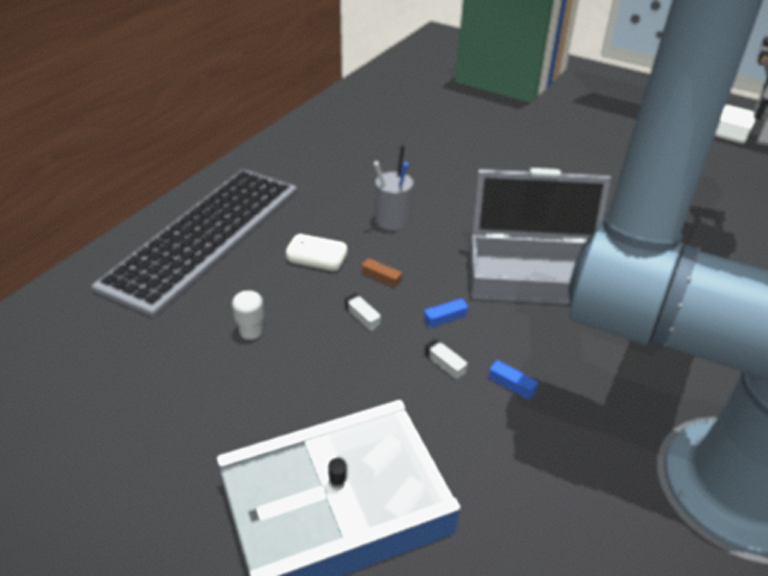

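```bash
cat >> h.py <<'E'
from scipy.optimize import minimize
def box(x,y,z):
    return np.array([[a,b,c] for a in x for b in y for c in z])
def pose(P,p):
    c,s=np.cos(p[2]),np.sin(p[2]); return P@np.array([[c,s,0],[-s,c,0],[0,0,1]])+[p[0],p[1],0]
def sil(c,parts,S=4):
    m=np.zeros((384*S,512*S),np.uint8)
    for P in parts:
        q=np.array([proj(c,X) for X in P]); h=cv2.convexHull((np.array(q)*S*16).astype(np.int32)); cv2.fillConvexPoly(m,h,1,shift=4)
    return m>0
def fit(views,model,p0,steps,S=4):
    # views: list of (cam, mask) ; mean IoU
    V=[(c,cv2.resize(m.astype(np.uint8),None,fx=S,fy=S,interpolation=cv2.INTER_NEAREST)>0) for c,m in views]
    def cost(p):
        e=0
        for c,m in V:
            s=sil(c,model(p),S); e+=1-(s&m).sum()/max(1,(s|m).sum())
        return e/len(V)
    p0=np.array(p0,float); sim=np.vstack([p0]+[p0+np.eye(len(p0))[i]*steps[i] for i in range(len(p0))])
    r=minimize(cost,p0,method="Nelder-Mead",options=dict(initial_simplex=sim,maxiter=150,xatol=1e-4,fatol=1e-4))
    return r.x,1-r.fun
bar=lambda z=0:(lambda p:[pose(box((-.036,.036),(-.011,.011),(z,z+.022)),p)])
vault=lambda p:[pose(box((-.06,.2),y,(0,.059)),p) for y in((.078,.092),(-.092,-.078))]+[pose(box((-.06,.2),(-.092,.092),(0,.045)),p)]
def case(p):
    L=box((-.122,0),(-.116,.116),(0,.008)); a=p[3]; c,s=np.cos(a),np.sin(a)
    L=np.c_[L[:,0]*c+L[:,2]*s, L[:,1], -L[:,0]*s+L[:,2]*c]+[.061,0,.05]
    return [pose(box((-.061,.061),(-.116,.116),(0,.05)),p),pose(L,p)]
E
python3 - <<'E'
from h import *
C={n:robot.camera(n) for n in("scene","side")}
T={}
for n in C:
    for th in["bar3","vault","case","lid"]:
        T[n,th]=robot.trace(n,th)
        print(n,th,[(round(r["score"],2),np.round(r["rect"]).astype(int).tolist(),int(r["region"].sum())) for r in T[n,th][:6]])
import pickle
pickle.dump((C,T),open("t.pkl","wb"))
def near(n,th,X):
    u,v=proj(C[n],X); return min(T[n,th],key=lambda r:np.hypot(r["rect"][0]+r["rect"][2]/2-u,r["rect"][1]+r["rect"][3]/2-v))["region"]
for X in[(.456,.022),(.625,.005)]:
    vs=[(C[n],near(n,"bar3",X+(.011,))) for n in C]
    for a in(0.2,1.,-.5,-1.2):print("bar",fit(vs,bar(),X+(a,),(.01,.01,.3)))
vs=[(C[n],T[n,"vault"][0]["region"]) for n in C]
for a in(1.3,.9):print("vault",fit(vs,vault,(.41,.27,a),(.02,.02,.2),2))
vs=[(C["scene"],T["scene","case"][0]["region"]|T["scene","lid"][0]["region"])]
print("case",fit(vs,case,(.415,-.245,-1.1,1.7),(.02,.02,.2,.2),2))
E
```

```text
scene bar3 [(0.87, [233, 244, 27, 23], 295), (0.74, [201, 159, 21, 24], 232), (0.65, [265, 218, 17, 23], 290), (0.59, [228, 179, 20, 19], 215), (0.56, [207, 209, 28, 9], 280)]
scene vault [(0.58, [272, 115, 85, 50], 3996)]
scene case [(0.84, [67, 190, 132, 71], 4740)]
scene lid [(0.86, [73, 202, 96, 48], 1771)]
side bar3 [(0.84, [284, 228, 25, 28], 380), (0.82, [282, 200, 28, 21], 345), (0.79, [327, 241, 34, 25], 464), (0.72, [243, 175, 26, 20], 308), (0.71, [229, 198, 25, 22], 299), (0.39, [314, 111, 96, 48], 3838)]
side vault [(0.83, [149, 266, 158, 118], 13135), (0.74, [281, 227, 31, 27], 375), (0.32, [318, 113, 92, 47], 3797)]
side case [(0.56, [314, 113, 91, 89], 6646)]
side lid [(0.63, [317, 110, 92, 50], 3761)]
bar (array([ 0.4546121 ,  0.02299995, -0.29706409]), np.float64(0.8570626012028972))
bar (array([ 0.45504946,  0.02241001, -0.2771477 ]), np.float64(0.8588786047241839))
bar (array([ 0.45429042,  0.02307905, -0.28567892]), np.float64(0.8576962602605738))
bar (array([ 0.45459271,  0.02230838, -0.28240547]), np.float64(0.8560907718241351))
bar (array([ 6.26586452e-01,  4.42354186e-05, -3.57654446e-01]), np.float64(0.8596760967609676))
bar (array([ 6.25810559e-01,  5.04476038e-04, -3.48050466e-01]), np.float64(0.8578139336532067))
bar (array([ 6.26607302e-01,  7.01161480e-05, -3.55395105e-01]), np.float64(0.859547202630129))
bar (array([ 6.27283011e-01,  8.67989087e-05, -3.62658453e-01]), np.float64(0.8586465496113836))
vault (array([0.4132078 , 0.27267965, 0.93088954]), np.float64(0.9658992439016576))
vault (array([0.41295314, 0.27259293, 0.93188645]), np.float64(0.9651511573888878))
case (array([ 0.41659728, -0.2488864 , -1.1028383 ,  1.81584965]), np.float64(0.9441152841936131))
```

```bash
cat >> h.py <<'E'
from scipy.spatial.transform import Rotation as Ro
def yawy(s):
    y=Ro.from_quat(s["tcp_rot"]).as_matrix()[:,1]; return np.degrees(np.arctan2(y[1],y[0]))
def go(x,y,z,yaw=None):
    "shift mm and turn deg to bring TCP there, closing line at yaw deg (mod 180)"
    s=robot.observe(); p=s["tcp_pos"]; d=0 if yaw is None else (yaw-yawy(s)+90)%180-90
    print("shift",np.round((np.array([x,y,z])-p)*1000,1),"turn",round(d,1),"n",np.ceil(np.linalg.norm(np.array([x,y,z])-p)/.0417))
def st():
    s=robot.observe(); print("t",round(s["clock"],2),"p",np.round(s["tcp_pos"],4),"yaw",round(yawy(s),1),"z",np.round(Ro.from_quat(s["tcp_rot"]).as_matrix()[:,2],3),"q",np.round(s["qpos"],2),"F",np.round(s["force"],1),"w",round(s["gripper_width"],4),"gf",s["gripper_force"])
E
python3 - <<'E'
from h import *
st(); go(.453,.3263,.15,53.4); go(.453,.3263,.15,-36.6)
c=robot.camera("wrist"); s=robot.observe()
Rt=Ro.from_quat(s["tcp_rot"]).as_matrix(); o=-np.array(c["R"]).T@np.array(c["t"])
print("cam in tool",Rt.T@(o-s["tcp_pos"]), Rt.T@np.array(c["R"]).T[:,2],c["fovy"])
E
```

```text
t 1.6 p [ 0.1613 -0.6297  0.2055] yaw -75.6 z [ 0.  0. -1.] q [-1.49  0.25  1.56  0.    1.34 -0.17] F [ 0.4  0.7 -0.4] w 0.0936 gf 0.0
shift [291.7 956.  -55.5] turn -51.0 n 25.0
shift [291.7 956.  -55.5] turn 39.0 n 25.0
cam in tool [ 0.07551249 -0.00048359 -0.17926474] [-2.60183960e-01 -6.27643255e-04  9.65558860e-01] 63.53491033291467
```

Request:
carry_out:
  targets:
    - [0,0,0,140,150,45,94]
    - [0,0,0,140,150,45,94]
    - [0,0,0,140,150,45,94]
    - [0,0,0,140,150,45,94]
    - [0,0,0,140,150,45,94]

```text
clock: 2.07
tcp_pos: [0.3011, -0.4794, 0.2506]
tcp_rot: [0.992, 0.125, 0.0, 0.0]
force: [0.5, -0.2, -0.6]
gripper_width: 0.0942
gripper_force: 0.0
```

Request:
carry_out:
  targets:
    - [0,0,13,60,195,0,94]
    - [0,0,13,60,195,0,94]
    - [0,0,13,60,195,0,94]
    - [0,0,13,60,195,0,94]
    - [0,0,13,60,195,0,94]

```text
clock: 2.48
tcp_pos: [0.3604, -0.2837, 0.2502]
tcp_rot: [0.972, 0.237, 0.0, 0.0]
force: [0.8, 0.8, 0.2]
gripper_width: 0.0939
gripper_force: 0.0
```

Request:
carry_out:
  targets:
    - [0,0,13,50,200,0,94]
    - [0,0,13,50,200,0,94]
    - [0,0,13,50,200,0,94]
    - [0,0,13,50,200,0,94]
    - [0,0,13,50,200,0,94]

```text
clock: 2.9
tcp_pos: [0.4102, -0.0838, 0.2505]
tcp_rot: [0.939, 0.345, 0.0, 0.0]
force: [1.5, -0.3, 1.0]
gripper_width: 0.0941
gripper_force: 0.0
```

Request:
carry_out:
  targets:
    - [0,0,13,30,200,0,94]
    - [0,0,13,30,200,0,94]
    - [0,0,13,30,200,0,94]
    - [0,0,13,30,200,0,94]
    - [0,0,13,30,200,0,94]

```text
clock: 3.32
tcp_pos: [0.44, 0.1167, 0.2505]
tcp_rot: [0.893, 0.45, 0.001, 0.0]
force: [-0.0, -1.2, -0.4]
gripper_width: 0.0939
gripper_force: 0.0
```

Request:
carry_out:
  targets:
    - [0,0,0,0,140,0,94]
    - [0,0,0,0,140,0,94]
    - [0,0,0,0,140,0,94]
    - [0,0,0,0,140,0,94]
    - [0,0,0,0,140,0,94]

```text
clock: 3.73
tcp_pos: [0.4395, 0.2569, 0.25]
tcp_rot: [0.892, 0.451, -0.0, -0.0]
force: [0.4, -0.7, 0.3]
gripper_width: 0.0942
gripper_force: 0.0
```

```bash
python3 - <<'E'
from h import *
st(); go(.453,.3263,.12,-36.6)
c=robot.camera("wrist"); save(c,"w1.png",None,1.4)
for r in robot.spot_point("wrist","plunger_grip"): print(r["score"],r["at"],ray(c,r["at"][1],r["at"][0],.081))
r=robot.spot_point("wrist","vault"); print(r[:1],[ray(c,q["at"][1],q["at"][0],0) for q in r[:1]])
E
```

```text
t 3.73 p [0.4395 0.2569 0.25  ] yaw -36.3 z [-0.  0. -1.] q [ 0.31 -0.13  1.87  0.    1.4   0.94] F [ 0.4 -0.7  0.3] w 0.0942 gf 0.0
shift [  13.5   69.4 -130. ] turn -0.3 n 4.0
0.87 [117.5, 222.3] [0.45118369 0.32470358 0.081     ]
[{'at': [161.1, 230.7], 'score': 0.66}] [array([0.41649754, 0.27196771, 0.        ])]
```

View pics/w1.png

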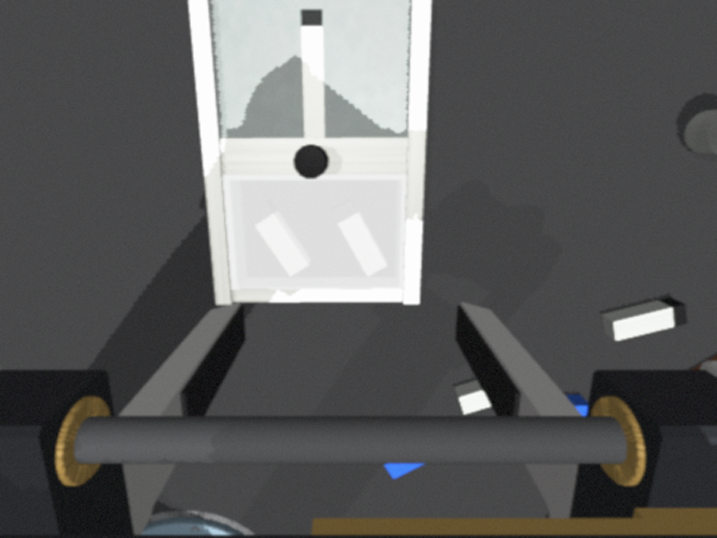

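The wrist view shows the knob at (221,114), two bars in the well under the clear hatch at about (201,175) and (259,175), and the white bars on the bench at (338,284) and (459,230). The knob matches the vault fit to 2 mm.

Request:
carry_out:
  targets:
    - [0,0,0,13,69,-90,94]
    - [0,0,0,13,69,-90,94]
    - [0,0,0,13,69,-90,94]
    - [0,0,0,13,69,-110,94]
    - [0,0,0,13,69,-135,94]

```text
clock: 4.3
tcp_pos: [0.4542, 0.3224, 0.1147]
tcp_rot: [0.894, 0.449, 0.001, 0.0]
force: [0.4, -0.7, 0.7]
gripper_width: 0.094
gripper_force: 0.0
```

Request:
carry_out:
  targets:
    - [0,0,0,0,0,-25,94]
    - [0,0,0,0,0,-50,94]
    - [0,0,0,0,0,-53,60]
    - [0,0,0,0,0,-53,15]
    - [0,0,0,0,0,-53,15]

```text
clock: 4.72
tcp_pos: [0.4544, 0.3225, 0.0635]
tcp_rot: [0.894, 0.448, 0.001, 0.0]
force: [0.9, -0.1, 0.9]
gripper_width: 0.077
gripper_force: 0.0
```

Request:
carry_out:
  targets:
    - [0,0,0,0,0,0,15]
    - [0,0,0,0,0,0,15]
    - [0,0,0,0,0,0,15]
    - [0,0,0,0,0,0,15]
    - [0,0,0,0,0,0,15]

```text
clock: 5.13
tcp_pos: [0.4534, 0.3233, 0.0626]
tcp_rot: [0.893, 0.449, 0.0, 0.0]
force: [-0.1, -0.2, -0.3]
gripper_width: 0.0441
gripper_force: 0.0
```

Request:
carry_out:
  targets:
    - [0,0,0,0,0,0,5]
    - [0,0,0,0,0,0,5]
    - [0,0,0,0,0,0,5]
    - [0,0,0,0,0,0,5]
    - [0,0,0,0,0,0,5]

```text
clock: 5.55
tcp_pos: [0.4515, 0.3243, 0.0621]
tcp_rot: [0.894, 0.449, -0.001, -0.002]
force: [-6.0, 4.6, 3.7]
gripper_width: 0.0255
gripper_force: 30.0
```

Request:
carry_out:
  targets:
    - [0,0,0,0,0,4,5]
    - [0,0,0,0,0,8,5]
    - [0,0,0,0,0,14,5]
    - [0,0,0,0,0,14,5]
    - [0,0,0,0,0,14,5]

```text
clock: 5.97
tcp_pos: [0.4514, 0.3242, 0.0745]
tcp_rot: [0.894, 0.449, -0.001, -0.002]
force: [-0.5, 7.1, -7.8]
gripper_width: 0.0256
gripper_force: 30.0
```

Request:
carry_out:
  targets:
    - [0,0,0,10,13,0,5]
    - [0,0,0,22,29,0,5]
    - [0,0,0,35,47,0,5]
    - [0,0,0,48,64,0,5]
    - [0,0,0,59,79,0,5]

```text
clock: 6.38
tcp_pos: [0.5083, 0.4023, 0.0721]
tcp_rot: [0.893, 0.449, -0.005, -0.001]
force: [-6.2, 1.0, -8.3]
gripper_width: 0.0254
gripper_force: 30.0
```

Request:
carry_out:
  targets:
    - [0,0,0,4,5,0,5]
    - [0,0,0,7,9,0,5]
    - [0,0,0,7,9,-4,5]
    - [0,0,0,7,9,-8,5]
    - [0,0,0,7,9,-12,5]

```text
clock: 6.8
tcp_pos: [0.5158, 0.4123, 0.0619]
tcp_rot: [0.893, 0.449, -0.003, -0.002]
force: [-10.8, 6.5, 20.0]
gripper_width: 0.0255
gripper_force: 30.0
```

Request:
carry_out:
  targets:
    - [0,0,0,0,0,0,40]
    - [0,0,0,0,0,0,50]
    - [0,0,0,0,0,0,60]
    - [0,0,0,0,0,0,60]
    - [0,0,0,0,0,40,80]

```text
clock: 7.22
tcp_pos: [0.5142, 0.4078, 0.0957]
tcp_rot: [0.894, 0.449, -0.008, 0.0]
force: [0.1, 0.2, -0.8]
gripper_width: 0.0554
gripper_force: 0.0
```

Request:
carry_out:
  targets:
    - [0,0,0,-100,-120,140,80]
    - [0,0,0,-100,-120,140,80]
    - [0,0,0,-100,-120,140,80]
    - [0,0,0,-100,-120,140,80]
    - [0,0,0,-100,-120,140,80]

```text
clock: 7.63
tcp_pos: [0.4189, 0.2906, 0.2445]
tcp_rot: [0.894, 0.449, 0.0, 0.0]
force: [1.0, -0.0, -0.3]
gripper_width: 0.0799
gripper_force: 0.0
```

```bash
python3 - <<'E'
from h import *
st()
C={n:robot.camera(n) for n in("wrist","side","scene")}
save(C["wrist"],"w2.png",None,1.4)
for n,c in C.items():
    for r in robot.spot_point(n,"plunger_grip")[:1]: print(n,r["score"],r["at"],ray(c,r["at"][1],r["at"][0],.081),"want px",proj(c,(.5187,.4145,.081)),"if up8",proj(c,(.5187,.4145,.089)))
c=C["wrist"]
for r in robot.trace("wrist","bar1"):
    m=r["region"]; l,t,w,h=r["rect"]; X=ray(c,l+w/2,t+h/2,.02)
    if r["score"]>.3: print(round(r["score"],2),np.round(r["rect"]),int(m.sum()),X)
    if np.hypot(X[0]-.413,X[1]-.2725)<.09:
        for a in(.5,1.4): print(fit([(c,m)],bar(.008),(X[0],X[1],a),(.01,.01,.3)))
E
```

```text
t 7.63 p [0.4189 0.2906 0.2445] yaw -36.6 z [ 0.001 -0.    -1.   ] q [ 0.38 -0.12  1.87 -0.    1.39  1.02] F [ 1.  -0.  -0.3] w 0.0799 gf 0.0
wrist 0.64 [23.1, 255.1] [0.51483526 0.41129568 0.081     ] want px (np.float64(256.30782774165755), np.float64(17.706087636148965)) if up8 (np.float64(256.4826504628713), np.float64(15.497965206333646))
side 0.54 [331.4, 169.8] [0.51465539 0.41097631 0.081     ] want px (np.float64(166.80929928450797), np.float64(331.79719177962056)) if up8 (np.float64(166.35981192043883), np.float64(329.284618627078))
scene 0.47 [125.4, 346.0] [0.52180577 0.41706974 0.081     ] want px (np.float64(344.7150418805753), np.float64(125.28786450648995)) if up8 (np.float64(345.1344656052355), np.float64(123.18946638288665))
0.87 [205. 153.  38.  56.] 1045 [0.37669418 0.29198072 0.02      ]
(array([0.37869337, 0.29011263, 1.48526571]), np.float64(0.9484193011647255))
(array([0.37882926, 0.29030545, 1.49176058]), np.float64(0.9483967360073555))
0.7 [294. 330.  48.  24.] 618 [0.3357169  0.00163314 0.02      ]
0.66 [263. 153.  40.  57.] 952 [0.43975324 0.24469596 0.02      ]
(array([0.4403496 , 0.24454558, 1.42587011]), np.float64(0.9518409988533572))
(array([0.44033813, 0.24456806, 1.42654084]), np.float64(0.9515665879650309))
0.61 [457. 222.  54.  30.] 1182 [0.6201885  0.00848843 0.02      ]
0.5 [381. 274.  14.  18.] 155 [0.47505791 0.02644612 0.02      ]
```

View pics/w2.png

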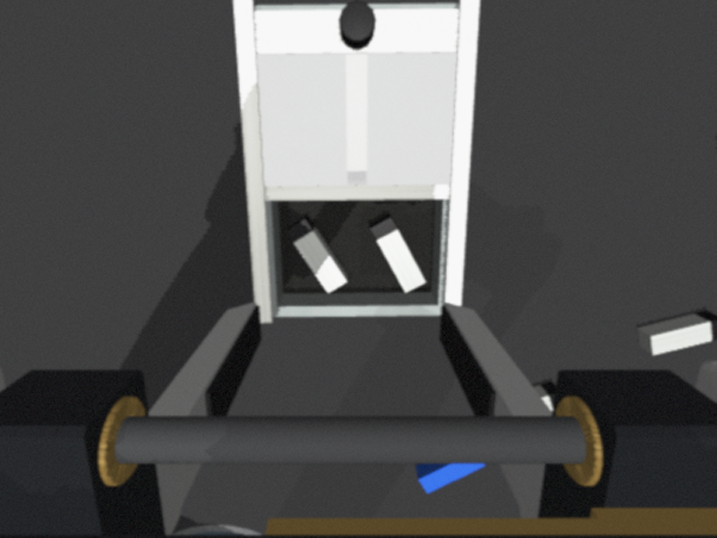

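The pin is seated: knob at (255,23), at the open position and the down height. Bars A (0.379,0.290) and B (0.440,0.245) lie in the well, each about 30° off the vault's x. I'm picking A first.

Request:
carry_out:
  targets:
    - [0,0,32,-40,0,-60,38]
    - [0,0,32,-40,0,-100,38]
    - [0,0,32,-40,0,-130,38]
    - [0,0,32,-40,0,-150,38]
    - [0,0,32,-40,0,-165,38]

```text
clock: 8.4
tcp_pos: [0.3752, 0.2904, 0.0713]
tcp_rot: [0.733, 0.68, -0.006, -0.002]
force: [-0.5, 0.1, 0.4]
gripper_width: 0.0498
gripper_force: 0.0
```

Request:
carry_out:
  targets:
    - [0,0,0,0,0,0,38]
    - [0,0,0,0,0,0,38]
    - [0,0,0,0,0,-25,38]
    - [0,0,0,0,0,-45,38]
    - [0,0,0,0,0,-45,38]

```text
clock: 8.82
tcp_pos: [0.3787, 0.2914, 0.0313]
tcp_rot: [0.736, 0.677, -0.002, -0.001]
force: [-0.2, 0.2, 0.7]
gripper_width: 0.0383
gripper_force: 0.0
```

```bash
python3 - <<'E'
from h import *
st(); go(.3788,.2902,.011,-4.7)
E
```

```text
t 8.82 p [0.3787 0.2914 0.0313] yaw -4.7 z [-0.004 -0.002 -1.   ] q [ 0.42  0.09  2.09 -0.    0.96  0.5 ] F [-0.2  0.2  0.7] w 0.0383 gf 0.0
shift [  0.1  -1.2 -20.3] turn 0.0 n 1.0
```

Request:
carry_out:
  targets:
    - [0,0,0,0,0,-12,38]
    - [0,0,0,0,-1,-20,38]
    - [0,0,0,0,-1,-20,10]
    - [0,0,0,0,-1,-20,10]
    - [0,0,0,0,-1,-20,10]

```text
clock: 9.23
tcp_pos: [0.3805, 0.2913, 0.0142]
tcp_rot: [0.735, 0.678, 0.001, 0.0]
force: [0.6, 0.1, 1.3]
gripper_width: 0.0217
gripper_force: 30.5
```

Request:
carry_out:
  targets:
    - [0,0,0,0,0,0,10]
    - [0,0,0,0,0,0,10]
    - [0,0,0,0,0,25,10]
    - [0,0,0,0,0,60,10]
    - [0,0,0,0,0,100,10]

```text
clock: 9.65
tcp_pos: [0.3777, 0.2899, 0.1122]
tcp_rot: [0.735, 0.678, -0.003, -0.001]
force: [1.1, 0.6, -3.1]
gripper_width: 0.0217
gripper_force: 30.0
```

```bash
python3 - <<'E'
from h import *
st()
x,y=np.array([.451,-.892]),np.array([.892,.451])
for k in(-.075,-.025,.025,.075): print(k,np.array([.4166,-.2489])+k*y)
go(.35,-.2827,.11,26.8)
E
```

```text
t 9.65 p [0.3777 0.2899 0.1122] yaw -4.6 z [-0.005 -0.002 -1.   ] q [ 0.42 -0.06  2.06 -0.    1.14  0.5 ] F [ 1.1  0.6 -3.1] w 0.0217 gf 29.999738037586212
-0.075 [ 0.3497   -0.282725]
-0.025 [ 0.3943   -0.260175]
0.025 [ 0.4389   -0.237625]
0.075 [ 0.4835   -0.215075]
shift [ -27.7 -572.6   -2.2] turn 31.4 n 14.0
```

Request:
carry_out:
  targets:
    - [0,0,11,50,-190,10,10]
    - [0,0,11,50,-190,10,10]
    - [0,0,11,50,-190,10,10]
    - [0,0,11,50,-190,10,10]
    - [0,0,11,50,-190,10,10]

```text
clock: 10.07
tcp_pos: [0.4298, 0.0988, 0.1233]
tcp_rot: [0.667, 0.745, 0.0, 0.0]
force: [0.8, 0.1, -3.6]
gripper_width: 0.0217
gripper_force: 30.0
```

Request:
carry_out:
  targets:
    - [0,0,11,0,-200,0,10]
    - [0,0,11,0,-200,0,10]
    - [0,0,11,0,-200,0,10]
    - [0,0,11,0,-200,0,10]
    - [0,0,11,0,-200,0,10]

```text
clock: 10.48
tcp_pos: [0.4291, -0.1008, 0.123]
tcp_rot: [0.592, 0.806, 0.0, 0.0]
force: [-0.0, -0.1, -2.0]
gripper_width: 0.0221
gripper_force: 30.0
```

Request:
carry_out:
  targets:
    - [0,0,9,-77,-182,-10,10]
    - [0,0,9,-77,-182,-10,10]
    - [0,0,9,-77,-182,-10,10]
    - [0,0,9,-77,-182,-10,10]
    - [0,0,9,-77,-182,-10,10]

```text
clock: 10.9
tcp_pos: [0.3513, -0.2827, 0.1129]
tcp_rot: [0.527, 0.85, -0.0, 0.0]
force: [0.5, -0.8, -2.2]
gripper_width: 0.0217
gripper_force: 30.0
```

```bash
python3 - <<'E'
from h import *
st(); go(.3497,-.2827,.012,26.8)
c=robot.camera("wrist"); save(c,"w3.png",None,1.4)
s=robot.camera("scene"); r=robot.trace("scene","case")
print([(q["score"],q["rect"]) for q in robot.trace("wrist","case")[:2]])
for n,th in(("scene","case"),("side","case")):
    for q in robot.spot_point(n,th)[:1]: print(n,q["score"],ray(robot.camera(n),q["at"][1],q["at"][0],0))
E
```

```text
t 10.9 p [ 0.3513 -0.2827  0.1129] yaw 26.3 z [ 0. -0. -1.] q [-0.93 -0.13  2.13 -0.    1.14 -1.39] F [ 0.5 -0.8 -2.2] w 0.0217 gf 30.0006902217865
shift [  -1.6   -0.  -100.9] turn 0.5 n 3.0
[(0.91, [189.6, 115.4, 302.1, 268.6])]
scene 0.88 [ 0.40691089 -0.25012273  0.        ]
side 0.75 [ 4.18163138e-01 -2.37857124e-01  1.11022302e-16]
```

View pics/w3.png

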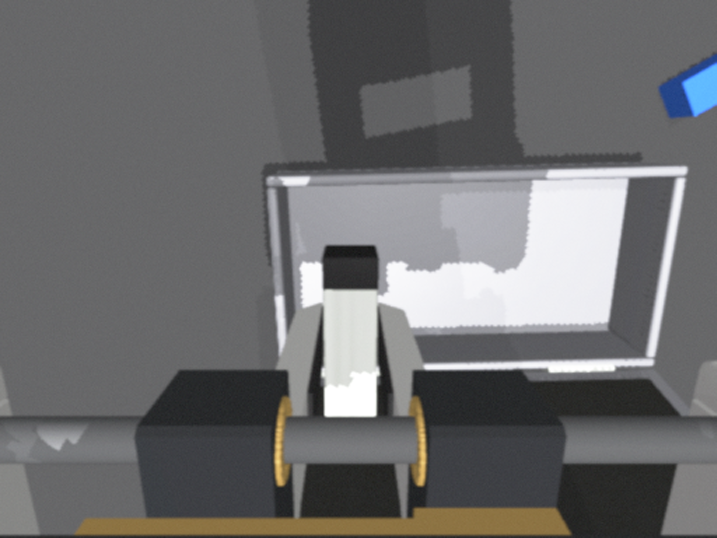

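```bash
python3 - <<'E'
from h import *
c=robot.camera("wrist")
P=pose(box((-.061,.061),(-.116,.116),(.05,.05))[::2],(.4166,-.2489,-1.103))
for X in P: print("pred",np.round(X,4),np.round(np.array(proj(c,X))*1.4))
for u,v in((265,168),(688,168),(655,370)): print(ray(c,u/1.4,v/1.4,.05))
E
```

```text
pred [ 0.2856 -0.2468  0.05  ] [266. 177.]
pred [ 0.4926 -0.1421  0.05  ] [689. 174.]
pred [ 0.3406 -0.3557  0.05  ] [277. 376.]
pred [ 0.5476 -0.251   0.05  ] [650. 374.]
[ 0.28302141 -0.2427637   0.05      ]
[ 0.4899928  -0.13989063  0.05      ]
[ 0.54856768 -0.24767586  0.05      ]
```

Request:
carry_out:
  targets:
    - [0,0,0,-3,3,-30,10]
    - [0,0,0,-3,3,-65,10]
    - [0,0,0,-3,3,-88,10]
    - [0,0,0,-3,3,-99,10]
    - [0,0,0,-3,3,-99,10]

```text
clock: 11.77
tcp_pos: [0.3495, -0.2761, 0.0123]
tcp_rot: [0.526, 0.85, 0.001, -0.002]
force: [0.7, 0.2, -2.5]
gripper_width: 0.0221
gripper_force: 30.0
```

Request:
carry_out:
  targets:
    - [0,0,0,0,0,-2,10]
    - [0,0,0,0,0,-2,34]
    - [0,0,0,0,0,-2,34]
    - [0,0,0,0,0,-2,34]
    - [0,0,0,0,0,40,34]

```text
clock: 12.18
tcp_pos: [0.346, -0.273, 0.0475]
tcp_rot: [0.527, 0.85, 0.003, -0.008]
force: [0.2, 0.7, -0.7]
gripper_width: 0.034
gripper_force: 0.0
```

Request:
carry_out:
  targets:
    - [0,0,0,0,0,60,34]
    - [0,0,0,0,0,80,34]
    - [0,0,-6,40,30,80,34]
    - [0,0,-14,60,60,80,34]
    - [0,0,-14,60,100,80,34]

```text
clock: 12.6
tcp_pos: [0.4116, -0.1882, 0.1367]
tcp_rot: [0.629, 0.777, 0.0, 0.003]
force: [1.3, 0.7, -1.2]
gripper_width: 0.034
gripper_force: 0.0
```

```bash
python3 - <<'E'
from h import *
st(); go(.4403,.2446,.08,-8.3)
c=robot.camera("scene"); save(c,"s2.png",(60,140,260,190),2.5)
for n in("scene","side"):
    c=robot.camera(n)
    print(n,[(round(r["score"],2),np.round(ray(c,r["at"][1],r["at"][0],.014),3)) for r in robot.spot_point(n,"bar1")])
E
```

```text
t 12.6 p [ 0.4116 -0.1882  0.1367] yaw 12.0 z [ 0.005 -0.004 -1.   ] q [-0.68 -0.16  2.11  0.    1.19 -0.89] F [ 1.3  0.7 -1.2] w 0.034 gf 0.0
shift [ 28.7 432.8 -56.7] turn -20.3 n 11.0
scene [(0.77, array([ 0.641, -0.01 ,  0.014])), (0.68, array([0.452, 0.015, 0.014])), (0.56, array([ 0.649, -0.113,  0.014])), (0.55, array([ 0.508, -0.075,  0.014])), (0.52, array([0.359, 0.007, 0.014])), (0.42, array([0.434, 0.255, 0.014]))]
side [(0.82, array([ 0.342, -0.001,  0.014])), (0.79, array([0.452, 0.024, 0.014])), (0.75, array([0.444, 0.243, 0.014])), (0.7, array([ 0.645, -0.109,  0.014])), (0.68, array([ 0.356, -0.301,  0.014])), (0.68, array([ 0.501, -0.071,  0.014])), (0.54, array([0.617, 0.011, 0.014]))]
```

View pics/s2.png

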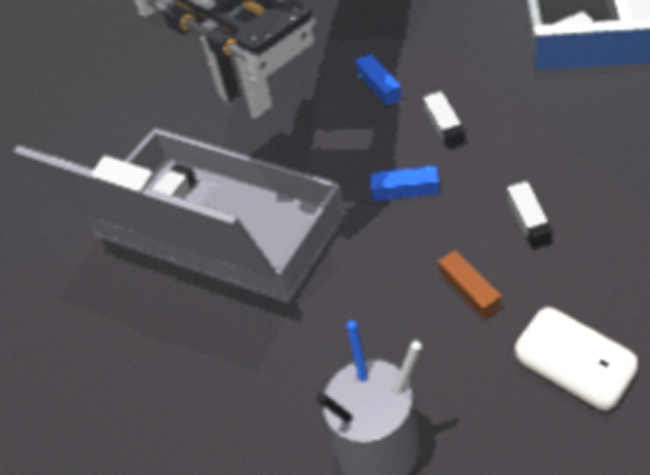

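A lies in the case at about (175,185) of the crop. The bench bars are unmoved: the white ones at crop (442,118) and (528,212) are the real pair, and the blue ones at (378,78) and (405,183) and the brown one at (470,283) are look-alikes. Next is B.

Request:
carry_out:
  targets:
    - [0,0,-10,15,200,0,38]
    - [0,0,-10,15,200,0,38]
    - [0,0,-10,15,200,0,38]
    - [0,0,-10,15,200,0,38]
    - [0,0,-10,15,200,0,38]

```text
clock: 13.27
tcp_pos: [0.4238, 0.0138, 0.1342]
tcp_rot: [0.693, 0.721, 0.0, 0.001]
force: [0.4, -0.1, -0.7]
gripper_width: 0.0383
gripper_force: 0.0
```

Request:
carry_out:
  targets:
    - [0,0,-10,13,200,-20,38]
    - [0,0,-10,13,200,-20,38]
    - [0,0,-10,13,200,-20,38]
    - [0,0,-10,13,200,-20,38]
    - [0,0,-10,13,200,-20,38]

```text
clock: 13.68
tcp_pos: [0.4375, 0.2133, 0.1141]
tcp_rot: [0.753, 0.658, 0.0, 0.0]
force: [0.9, 0.3, 0.2]
gripper_width: 0.0377
gripper_force: 0.0
```

Request:
carry_out:
  targets:
    - [0,0,0,0,33,-20,38]
    - [0,0,0,0,33,-40,38]
    - [0,0,0,0,33,-40,38]
    - [0,0,0,0,33,-40,38]
    - [0,0,0,0,33,-40,38]

```text
clock: 14.1
tcp_pos: [0.4377, 0.2444, 0.0748]
tcp_rot: [0.753, 0.658, 0.0, 0.0]
force: [-0.4, 0.1, 1.2]
gripper_width: 0.0381
gripper_force: 0.0
```

```bash
python3 - <<'E'
from h import *
st(); go(.4403,.2446,.011,-8.3)
E
```

```text
t 14.1 p [0.4377 0.2444 0.0748] yaw -7.8 z [ 0.001  0.    -1.   ] q [ 0.28  0.06  2.02 -0.    1.05  0.42] F [-0.4  0.1  1.2] w 0.0381 gf 0.0
shift [  2.6   0.2 -63.8] turn -0.5 n 2.0
```

Request:
carry_out:
  targets:
    - [0,0,0,2,0,-25,38]
    - [0,0,0,2,0,-45,38]
    - [0,0,0,2,0,-58,38]
    - [0,0,0,2,0,-63,38]
    - [0,0,0,2,0,-63,10]

```text
clock: 14.52
tcp_pos: [0.4389, 0.2445, 0.011]
tcp_rot: [0.753, 0.658, -0.0, -0.0]
force: [-0.8, 0.5, -0.6]
gripper_width: 0.0342
gripper_force: 0.0
```

Request:
carry_out:
  targets:
    - [0,0,0,0,0,0,10]
    - [0,0,0,0,0,0,10]
    - [0,0,0,0,0,0,10]
    - [0,0,0,0,0,15,10]
    - [0,0,0,0,0,40,10]

```text
clock: 14.93
tcp_pos: [0.436, 0.2447, 0.0492]
tcp_rot: [0.753, 0.658, -0.003, -0.001]
force: [0.2, -0.6, -2.5]
gripper_width: 0.022
gripper_force: 30.0
```

Request:
carry_out:
  targets:
    - [0,0,0,0,0,30,10]
    - [0,0,0,0,0,60,10]
    - [0,0,6,0,-40,70,10]
    - [0,0,11,0,-80,75,10]
    - [0,0,11,0,-110,75,10]

```text
clock: 15.35
tcp_pos: [0.4392, 0.1341, 0.1281]
tcp_rot: [0.684, 0.729, 0.001, 0.002]
force: [0.8, 0.2, -2.9]
gripper_width: 0.0219
gripper_force: 30.0
```

```bash
python3 - <<'E'
from h import *
st(); go(.3925,-.257,.12,26.8)
E
```

```text
t 15.35 p [0.4392 0.1341 0.1281] yaw 3.6 z [ 0.004 -0.    -1.   ] q [ 0.05 -0.13  2.1  -0.    1.17 -0.01] F [ 0.8  0.2 -2.9] w 0.0219 gf 29.999346435070038
shift [ -46.7 -391.1   -8.1] turn 23.2 n 10.0
```

Request:
carry_out:
  targets:
    - [0,0,12,-10,-200,0,10]
    - [0,0,12,-10,-200,0,10]
    - [0,0,12,-10,-200,0,10]
    - [0,0,12,-10,-200,0,10]
    - [0,0,12,-10,-200,0,10]

```text
clock: 15.77
tcp_pos: [0.428, -0.0634, 0.1263]
tcp_rot: [0.606, 0.795, 0.0, 0.0]
force: [1.8, -0.3, -2.3]
gripper_width: 0.0219
gripper_force: 30.0
```

Request:
carry_out:
  targets:
    - [0,0,11,-36,-191,-20,10]
    - [0,0,11,-36,-191,-20,10]
    - [0,0,11,-36,-191,-20,10]
    - [0,0,11,-36,-191,-20,10]
    - [0,0,11,-36,-191,-20,10]

```text
clock: 16.18
tcp_pos: [0.3917, -0.2551, 0.106]
tcp_rot: [0.528, 0.849, -0.0, 0.0]
force: [0.9, 0.3, -2.3]
gripper_width: 0.0215
gripper_force: 30.0
```

```bash
python3 - <<'E'
from h import *
st(); go(.3925,-.257,.011,26.8)
E
```

```text
t 16.18 p [ 0.3917 -0.2551  0.106 ] yaw 26.3 z [ 0.001 -0.001 -1.   ] q [-0.82 -0.07  2.09 -0.    1.12 -1.28] F [ 0.9  0.3 -2.3] w 0.0215 gf 30.000545382499695
shift [  0.8  -1.9 -95. ] turn 0.5 n 3.0
```

Request:
carry_out:
  targets:
    - [0,0,0,1,-2,-30,10]
    - [0,0,0,1,-2,-65,10]
    - [0,0,0,1,-2,-85,10]
    - [0,0,0,1,-2,-94,10]
    - [0,0,0,1,-2,-94,10]

```text
clock: 16.6
tcp_pos: [0.3929, -0.2543, 0.011]
tcp_rot: [0.527, 0.85, 0.0, -0.001]
force: [0.3, -0.2, -2.0]
gripper_width: 0.0216
gripper_force: 30.0
```

Request:
carry_out:
  targets:
    - [0,0,0,0,0,-1,10]
    - [0,0,0,0,0,-1,34]
    - [0,0,0,0,0,-1,34]
    - [0,0,0,0,0,-1,34]
    - [0,0,0,0,0,30,34]

```text
clock: 17.02
tcp_pos: [0.3908, -0.2517, 0.0381]
tcp_rot: [0.527, 0.85, 0.001, -0.005]
force: [0.1, 0.0, -0.8]
gripper_width: 0.0342
gripper_force: 0.0
```

Request:
carry_out:
  targets:
    - [0,0,0,0,0,30,34]
    - [0,0,0,0,0,70,34]
    - [0,0,7,0,40,100,34]
    - [0,0,14,20,80,120,34]
    - [0,0,21,30,110,130,60]

```text
clock: 17.43
tcp_pos: [0.4228, -0.1503, 0.1731]
tcp_rot: [0.362, 0.932, -0.001, 0.003]
force: [0.8, -0.4, -0.3]
gripper_width: 0.0376
gripper_force: 0.0
```

```bash
cat > find.py <<'E'
from h import *
C={n:robot.camera(n) for n in("scene","side","wrist")}
T={n:robot.trace(n,"bar3") for n in C}
for n in C:
    for r in T[n]:
        l,t,w,h=r["rect"]; X=ray(C[n],l+w/2,t+h/2,.011); col=np.median(C[n]["color"][r["region"]],0)
        print(n,round(r["score"],2),np.round(r["rect"]).astype(int),np.round(X[:2],3),"rgb",col)
        if abs(X[1])<.12 and X[0]>.3 and col.max()-col.min()<50 and n=="side":
            vs=[(C[n],r["region"])]
            for m in ("scene",):
                if not T[m]: continue
                u=proj(C[m],X); k=min(T[m],key=lambda q:np.hypot(q["rect"][0]+q["rect"][2]/2-u[0],q["rect"][1]+q["rect"][3]/2-u[1]))
                if np.hypot(k["rect"][0]+k["rect"][2]/2-u[0],k["rect"][1]+k["rect"][3]/2-u[1])<14: vs.append((C[m],k["region"]))
            print(" FIT",len(vs),fit(vs,bar(),(X[0],X[1],-.3),(.01,.01,.3)))
st()
E
python3 find.py
```

```text
scene 0.83 [210 206  27  13] [ 0.508 -0.068] rgb [ 49.   88.5 177.5]
scene 0.8 [266 215  14  24] [0.633 0.002] rgb [218. 219. 216.]
scene 0.66 [235 241  25  28] [ 0.655 -0.107] rgb [168. 104.  67.]
scene 0.57 [229 176  17  26] [0.461 0.018] rgb [217. 218. 215.]
scene 0.55 [139 210  14  10] [ 0.374 -0.232] rgb [130. 131. 130.]
scene 0.47 [123 204  18  17] [ 0.339 -0.258] rgb [124.5 124.5 127.5]
scene 0.46 [204 162  18  15] [0.344 0.012] rgb [ 46.  82. 166.]
side 0.73 [284 228  27  27] [0.45  0.027] rgb [171. 178. 175.]
 FIT 2 (array([ 0.45562751,  0.02276314, -0.30524073]), np.float64(0.8310228400011727))
side 0.73 [283 200  26  18] [ 0.503 -0.068] rgb [ 48.  77. 147.]
side 0.63 [242 173  26  20] [ 0.647 -0.099] rgb [101.  71.  58.]
 FIT 2 (array([ 0.65137703, -0.10317143, -0.01630141]), np.float64(0.8705301428443222))
side 0.62 [229 198  25  23] [0.619 0.006] rgb [149.  154.5 152.5]
 FIT 2 (array([ 0.62544336,  0.00111826, -0.35312237]), np.float64(0.885147375287977))
side 0.61 [379 171   9  18] [ 0.355 -0.303] rgb [229. 234. 232.]
side 0.56 [359 174  16  14] [ 0.394 -0.276] rgb [228. 233. 231.]
wrist 0.97 [141 180  44  69] [ 0.393 -0.256] rgb [255. 255. 255.]
wrist 0.7 [311 165  71  31] [ 0.505 -0.072] rgb [ 67. 122. 235.]
wrist 0.66 [439 181  40  64] [0.626 0.001] rgb [249. 250. 248.]
wrist 0.66 [366  52  47  69] [0.454 0.023] rgb [255. 255. 255.]
wrist 0.61 [284   0  54  54] [ 0.355 -0.002] rgb [ 74. 130. 239.]
wrist 0.59 [102 171  39  64] [ 0.351 -0.281] rgb [255. 255. 255.]
t 17.73 p [ 0.4212 -0.1509  0.1692] yaw 47.3 z [-0.001  0.    -1.   ] q [-0.6  -0.21  2.09 -0.    1.27 -1.42] F [-0.4 -0.6 -0.7] w 0.0592 gf 0.0
```

Request:
carry_out:
  targets:
    - [0,0,26,34,174,-80,50]
    - [0,0,26,34,174,-80,50]
    - [0,0,26,34,174,-80,50]
    - [0,0,26,34,174,-80,50]
    - [0,0,26,34,174,-80,50]

```text
clock: 18.15
tcp_pos: [0.4543, 0.025, 0.0872]
tcp_rot: [0.144, 0.99, 0.0, -0.002]
force: [0.4, -0.2, 0.9]
gripper_width: 0.0499
gripper_force: 0.0
```

Request:
carry_out:
  targets:
    - [0,0,0,0,0,-30,50]
    - [0,0,0,0,0,-45,50]
    - [0,0,0,0,0,-45,50]
    - [0,0,0,0,0,-45,50]
    - [0,0,0,0,0,-45,50]

```text
clock: 18.57
tcp_pos: [0.4563, 0.0225, 0.0453]
tcp_rot: [0.146, 0.989, -0.0, 0.0]
force: [0.3, -0.2, -0.1]
gripper_width: 0.0499
gripper_force: 0.0
```

```bash
python3 - <<'E'
from h import *
st(); go(.4552,.0228,.005,73)
c=robot.camera("wrist")
for r in robot.trace("wrist","bar3"):
    l,t,w,h=r["rect"]; print(r["score"],np.round(r["rect"]),ray(c,l+w/2,t+h/2,.011),np.median(c["color"][r["region"]],0))
E
```

```text
t 18.57 p [0.4563 0.0225 0.0453] yaw 73.2 z [ 0.001 -0.    -1.   ] q [-0.2   0.01  2.14 -0.    0.99 -1.48] F [ 0.3 -0.2 -0.1] w 0.0499 gf 0.0
shift [ -1.1   0.3 -40.3] turn -0.2 n 1.0
0.98 [228. 160.  36. 100.] [0.45447383 0.02063869 0.011     ] [254. 254. 253.]
0.9 [135.   0.  68. 125.] [0.34398127 0.00268266 0.011     ] [184. 252. 255.]
0.7 [270. 351.  26.  17.] [0.59014385 0.01191446 0.011     ] [194. 196. 191.]
0.36 [444.  18.  68. 153.] [0.42108568 0.19081661 0.011     ] [152. 158. 156.]
```

Request:
carry_out:
  targets:
    - [0,0,0,-1,0,-25,50]
    - [0,0,0,-1,0,-39,50]
    - [0,0,0,-1,0,-39,10]
    - [0,0,0,-1,0,-39,10]
    - [0,0,0,-1,0,-39,10]

```text
clock: 19.08
tcp_pos: [0.4558, 0.0232, 0.0071]
tcp_rot: [0.145, 0.989, -0.0, 0.001]
force: [0.8, -0.3, -0.7]
gripper_width: 0.0332
gripper_force: 0.0
```

Request:
carry_out:
  targets:
    - [0,0,0,0,0,0,10]
    - [0,0,0,0,0,0,10]
    - [0,0,0,0,0,0,10]
    - [0,0,0,0,0,25,10]
    - [0,0,0,0,0,65,10]

```text
clock: 19.5
tcp_pos: [0.4504, 0.0246, 0.0676]
tcp_rot: [0.145, 0.989, 0.0, -0.005]
force: [1.2, 0.3, -3.2]
gripper_width: 0.0217
gripper_force: 30.0
```

Request:
carry_out:
  targets:
    - [0,0,-23,0,-100,55,10]
    - [0,0,-23,0,-100,55,10]
    - [0,0,-23,0,-100,55,10]
    - [0,0,-23,0,-100,55,10]
    - [0,0,-23,0,-100,55,10]

```text
clock: 19.92
tcp_pos: [0.4551, -0.0776, 0.1267]
tcp_rot: [0.34, 0.94, 0.0, 0.001]
force: [-0.7, 0.4, -2.8]
gripper_width: 0.0215
gripper_force: 30.0
```

```bash
python3 - <<'E'
from h import *
st(); go(.437,-.235,.12,26.8)
E
```

```text
t 19.92 p [ 0.4551 -0.0776  0.1267] yaw 50.2 z [ 0.002 -0.    -1.   ] q [-0.42 -0.12  2.09  0.    1.17 -1.29] F [-0.7  0.4 -2.8] w 0.0215 gf 29.999766647815704
shift [ -18.1 -157.4   -6.7] turn -23.4 n 4.0
```

Request:
carry_out:
  targets:
    - [0,0,-23.4,-18,-157,-20,10]
    - [0,0,-23.4,-18,-157,-20,10]
    - [0,0,-23.4,-18,-157,-20,10]
    - [0,0,-23.4,-18,-157,-20,10]
    - [0,0,-23.4,-18,-157,-20,10]

```text
clock: 20.33
tcp_pos: [0.4354, -0.2368, 0.1043]
tcp_rot: [0.524, 0.851, -0.0, -0.001]
force: [-0.1, -0.3, -2.4]
gripper_width: 0.0217
gripper_force: 30.0
```

```bash
python3 - <<'E'
from h import *
st(); go(.437,-.235,.009,26.8)
E
```

```text
t 20.33 p [ 0.4354 -0.2368  0.1043] yaw 26.7 z [-0.002 -0.    -1.   ] q [-0.73  0.    2.02 -0.    1.12 -1.19] F [-0.1 -0.3 -2.4] w 0.0217 gf 29.9990576505661
shift [  1.6   1.8 -95.3] turn 0.1 n 3.0
```

Request:
carry_out:
  targets:
    - [0,0,0,1,1,-30,10]
    - [0,0,0,1,1,-65,10]
    - [0,0,0,1,1,-85,10]
    - [0,0,0,1,1,-91,10]
    - [0,0,0,1,1,-91,10]

```text
clock: 20.75
tcp_pos: [0.4366, -0.2301, 0.0134]
tcp_rot: [0.522, 0.853, 0.001, -0.003]
force: [0.1, 0.3, -1.2]
gripper_width: 0.0219
gripper_force: 30.0
```

Request:
carry_out:
  targets:
    - [0,0,0,0,0,-1,10]
    - [0,0,0,0,0,-1,34]
    - [0,0,0,0,0,-1,34]
    - [0,0,0,0,0,-1,34]
    - [0,0,0,0,0,30,34]

```text
clock: 21.17
tcp_pos: [0.4343, -0.2293, 0.0404]
tcp_rot: [0.523, 0.853, 0.001, -0.005]
force: [0.1, 0.3, -0.4]
gripper_width: 0.0338
gripper_force: 0.0
```

Request:
carry_out:
  targets:
    - [0,0,0,0,0,30,34]
    - [0,0,0,0,0,70,34]
    - [0,0,7,20,40,100,34]
    - [0,0,14,50,70,110,34]
    - [0,0,21,80,100,120,60]

```text
clock: 21.58
tcp_pos: [0.509, -0.1424, 0.1642]
tcp_rot: [0.357, 0.934, -0.0, 0.002]
force: [1.4, -1.3, -0.3]
gripper_width: 0.0379
gripper_force: 0.0
```

```bash
python3 find.py
```

```text
scene 0.73 [265 216  16  25] [ 0.637 -0.002] rgb [162. 160. 160.]
scene 0.73 [154 217  15  15] [ 0.429 -0.218] rgb [225. 225. 225.]
scene 0.7 [140 211  11   9] [ 0.373 -0.234] rgb [145.5 145.5 145.5]
scene 0.54 [236 241  21  24] [ 0.652 -0.105] rgb [166.5 101.   61. ]
scene 0.53 [211 208  27  10] [ 0.508 -0.065] rgb [ 40.  76. 155.]
scene 0.53 [209 166  13  17] [0.368 0.006] rgb [ 41.   74.5 152. ]
scene 0.49 [123 204  16  17] [ 0.34 -0.26] rgb [120. 120. 123.]
side 0.91 [327 243  32  22] [0.342 0.006] rgb [ 47.  79. 153.]
side 0.86 [281 199  28  20] [ 0.506 -0.069] rgb [ 46.  74. 143.]
side 0.7 [362 174  13  12] [ 0.391 -0.281] rgb [225. 230. 229.]
side 0.66 [343 172   9  16] [ 0.441 -0.248] rgb [210.5 217.  216.5]
side 0.64 [230 195  27  25] [ 0.619 -0.002] rgb [156. 162. 160.]
 FIT 2 (array([ 6.28191756e-01, -1.35660093e-04, -3.51284090e-01]), np.float64(0.8767899551503104))
side 0.55 [241 174  28  18] [ 0.646 -0.102] rgb [110.  74.  57.]
wrist 0.96 [ 26 112  47  74] [ 0.347 -0.281] rgb [251. 252. 251.]
wrist 0.93 [258 115  72  32] [ 0.507 -0.073] rgb [ 69. 123. 232.]
wrist 0.87 [391 134  44  69] [ 0.625 -0.001] rgb [253. 254. 253.]
wrist 0.84 [118 148  44  68] [ 0.438 -0.236] rgb [255. 255. 255.]
wrist 0.75 [ 73 127  46  76] [ 0.392 -0.258] rgb [254. 255. 254.]
wrist 0.67 [325 216  59  51] [ 0.654 -0.101] rgb [216.  135.5  84. ]
t 21.88 p [ 0.5067 -0.1431  0.1604] yaw 47.9 z [-0.001  0.    -1.   ] q [-0.49  0.    1.91 -0.    1.23 -1.33] F [ 0.7  0.3 -0.7] w 0.0587 gf 0.0
```

Request:
carry_out:
  targets:
    - [0,0,22,120,143,-70,50]
    - [0,0,22,120,143,-70,50]
    - [0,0,22,120,143,-70,50]
    - [0,0,22,120,143,-70,50]
    - [0,0,22,120,143,-70,50]

```text
clock: 22.3
tcp_pos: [0.6274, 0.0008, 0.0889]
tcp_rot: [0.175, 0.985, 0.0, -0.001]
force: [0.6, -0.9, 0.1]
gripper_width: 0.0501
gripper_force: 0.0
```

Request:
carry_out:
  targets:
    - [0,0,0,0,0,-30,50]
    - [0,0,0,0,0,-45,50]
    - [0,0,0,0,0,-45,50]
    - [0,0,0,0,0,-45,50]
    - [0,0,0,0,0,-45,50]

```text
clock: 22.72
tcp_pos: [0.6279, -0.001, 0.047]
tcp_rot: [0.175, 0.985, -0.0, 0.001]
force: [0.1, -0.4, 1.0]
gripper_width: 0.0498
gripper_force: 0.0
```

```bash
python3 - <<'E'
from h import *
st(); go(.6265,0,.005,69.8)
c=robot.camera("wrist")
for r in robot.trace("wrist","bar3"):
    l,t,w,h=r["rect"]; print(r["score"],np.round(r["rect"]),ray(c,l+w/2,t+h/2,.011),np.median(c["color"][r["region"]],0))
E
```

```text
t 22.72 p [ 0.6279 -0.001   0.047 ] yaw 69.9 z [ 0.001 -0.    -1.   ] q [-0.18  0.38  1.71 -0.    1.06 -1.4 ] F [ 0.1 -0.4  1. ] w 0.0498 gf 0.0
shift [ -1.4   1.  -42. ] turn -0.1 n 2.0
0.9 [ 13.  47. 132.  61.] [ 0.50240329 -0.07366546  0.011     ] [157. 247. 255.]
0.75 [100. 235.  53.  34.] [ 0.62612353 -0.10008595  0.011     ] [169. 112.  80.]
0.74 [234. 154.  32. 105.] [0.62481979 0.00066752 0.011     ] [254. 254. 253.]
```

Request:
carry_out:
  targets:
    - [0,0,0,-1,1,-25,50]
    - [0,0,0,-1,1,-41,50]
    - [0,0,0,-1,1,-41,10]
    - [0,0,0,-1,1,-41,10]
    - [0,0,0,-1,1,-41,10]

```text
clock: 23.23
tcp_pos: [0.6277, 0.0009, 0.0068]
tcp_rot: [0.174, 0.985, -0.0, 0.001]
force: [0.1, 0.0, 0.0]
gripper_width: 0.0333
gripper_force: 0.0
```

Request:
carry_out:
  targets:
    - [0,0,0,0,0,0,10]
    - [0,0,0,0,0,0,10]
    - [0,0,0,0,0,0,10]
    - [0,0,0,0,0,25,10]
    - [0,0,0,0,0,65,10]

```text
clock: 23.65
tcp_pos: [0.6221, 0.0021, 0.0655]
tcp_rot: [0.174, 0.985, 0.0, -0.006]
force: [0.5, 0.8, -2.6]
gripper_width: 0.0216
gripper_force: 30.0
```

Request:
carry_out:
  targets:
    - [0,0,-21,-75,-100,55,10]
    - [0,0,-21,-75,-100,55,10]
    - [0,0,-21,-75,-100,55,10]
    - [0,0,-21,-75,-100,55,10]
    - [0,0,-21,-75,-100,55,10]

```text
clock: 24.07
tcp_pos: [0.5512, -0.1007, 0.1266]
tcp_rot: [0.352, 0.936, 0.0, 0.001]
force: [-0.1, 0.0, -1.9]
gripper_width: 0.0217
gripper_force: 30.0
```

```bash
python3 - <<'E'
from h import *
st(); go(.4817,-.212,.105,26.8)
E
```

```text
t 24.07 p [ 0.5512 -0.1007  0.1266] yaw 48.8 z [ 0.003 -0.001 -1.   ] q [-0.38  0.12  1.85  0.    1.17 -1.24] F [-0.1  0.  -1.9] w 0.0217 gf 29.99928116798401
shift [ -69.5 -111.3  -21.6] turn -22.0 n 4.0
```

Request:
carry_out:
  targets:
    - [0,0,-22,-69,-111,-21,10]
    - [0,0,-22,-69,-111,-21,10]
    - [0,0,-22,-69,-111,-21,10]
    - [0,0,-22,-69,-111,-21,10]
    - [0,0,-22,-69,-111,-21,10]

```text
clock: 24.48
tcp_pos: [0.4814, -0.2101, 0.1025]
tcp_rot: [0.523, 0.852, 0.0, -0.001]
force: [-0.1, 0.6, -2.5]
gripper_width: 0.0218
gripper_force: 30.0
```

```bash
python3 - <<'E'
from h import *
st(); go(.4817,-.212,.012,26.8)
c=robot.camera("wrist")
for X in pose(box((-.061,.061),(-.116,.116),(.05,.05))[::2],(.4148,-.246,-1.103)): print("pred",np.round(X,4),np.round(np.array(proj(c,X))*1.4))
save(c,"w4.png",None,1.4)
E
```

```text
t 24.48 p [ 0.4814 -0.2101  0.1025] yaw 26.9 z [-0.002  0.002 -1.   ] q [-0.63  0.08  1.95  0.    1.12 -1.1 ] F [-0.1  0.6 -2.5] w 0.0218 gf 29.99946892261505
shift [  0.3  -1.9 -90.5] turn -0.1 n 3.0
pred [ 0.2838 -0.2439  0.05  ] [-14. 180.]
pred [ 0.4908 -0.1392  0.05  ] [427. 180.]
pred [ 0.3388 -0.3528  0.05  ] [ 30. 386.]
pred [ 0.5458 -0.2481  0.05  ] [417. 386.]
```

View pics/w4.png

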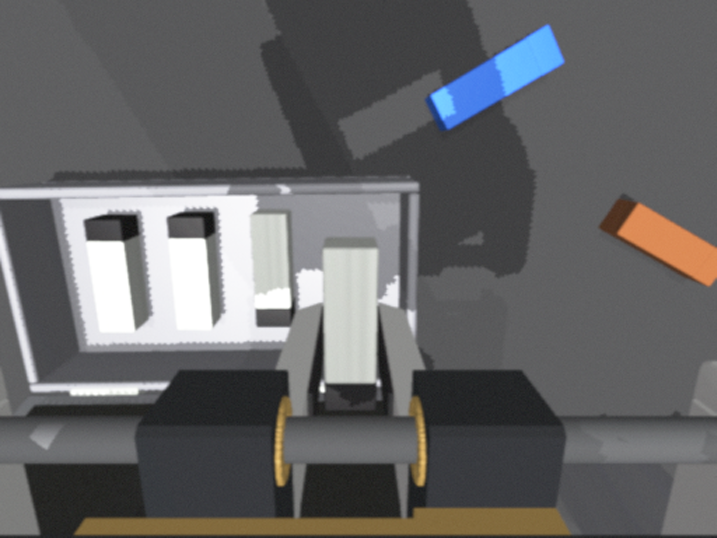

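Three bars lie flat in the case at (80,195), (137,195) and (194,190). The right wall sits about 3 mm nearer than I'd modelled, so I'm shifting the last placement slightly.

Request:
carry_out:
  targets:
    - [0,0,0,-3,-4,-25,10]
    - [0,0,0,-3,-4,-60,10]
    - [0,0,0,-3,-4,-82,10]
    - [0,0,0,-3,-4,-89,10]
    - [0,0,0,-3,-4,-89,10]

```text
clock: 24.95
tcp_pos: [0.4799, -0.2115, 0.0141]
tcp_rot: [0.521, 0.853, 0.0, -0.002]
force: [0.4, 0.1, -2.3]
gripper_width: 0.0216
gripper_force: 30.0
```

Request:
carry_out:
  targets:
    - [0,0,0,0,0,-1,10]
    - [0,0,0,0,0,-1,32]
    - [0,0,0,0,0,-1,32]
    - [0,0,0,0,0,-1,32]
    - [0,0,0,0,0,30,32]

```text
clock: 25.37
tcp_pos: [0.4762, -0.2112, 0.0408]
tcp_rot: [0.523, 0.853, 0.0, -0.005]
force: [0.8, -0.3, 0.2]
gripper_width: 0.0317
gripper_force: 0.0
```

Request:
carry_out:
  targets:
    - [0,0,0,0,0,30,32]
    - [0,0,0,0,0,70,32]
    - [0,0,0,0,30,100,20]
    - [0,0,0,20,60,140,10]
    - [0,0,0,40,90,160,10]

```text
clock: 25.78
tcp_pos: [0.5148, -0.1322, 0.2024]
tcp_rot: [0.524, 0.852, 0.0, 0.002]
force: [1.0, -1.9, 0.0]
gripper_width: 0.0154
gripper_force: 0.0
```

```bash
python3 - <<'E'
from h import *
st()
c=robot.camera("wrist"); save(c,"w5.png",None,1.4)
s=robot.camera("scene"); m=robot.trace("scene","case")[0]["region"]|robot.trace("scene","lid")[0]["region"]
print(fit([(s,m)],case,(.4148,-.246,-1.103,1.8),(.01,.01,.1,.1),2))
for r in robot.spot_point("wrist","bar1"): print(r["score"],ray(c,r["at"][1],r["at"][0],.017))
E
```

```text
t 25.78 p [ 0.5148 -0.1322  0.2024] yaw 26.8 z [ 0.004 -0.002 -1.   ] q [-0.46 -0.03  1.87 -0.    1.31 -0.93] F [ 1.  -1.9  0. ] w 0.0154 gf 0.0
(array([ 0.41833399, -0.24916438, -1.08793905,  1.78461788]), np.float64(0.8184878942417191))
0.86 [ 0.64986416 -0.10466646  0.017     ]
0.74 [ 0.43949116 -0.23447919  0.017     ]
0.65 [ 0.39074497 -0.25029414  0.017     ]
0.65 [ 0.50612921 -0.07123801  0.017     ]
0.58 [ 0.47960587 -0.21564417  0.017     ]
0.57 [ 0.35136197 -0.28072181  0.017     ]
```

View pics/w5.png

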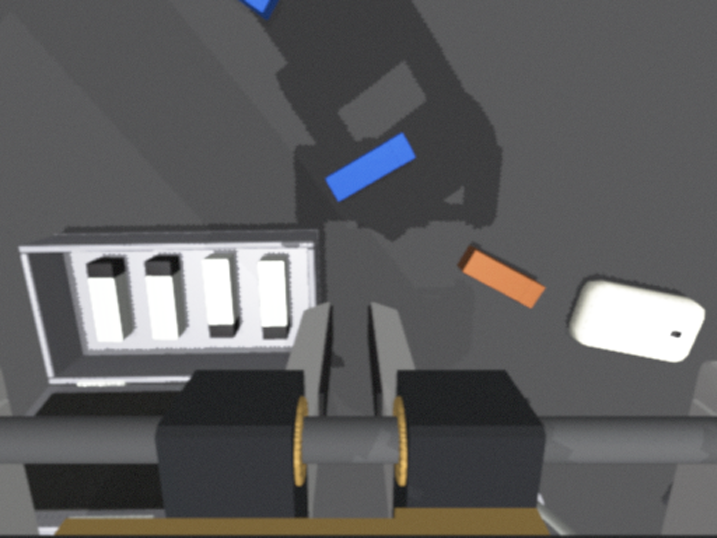

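All four bars lie flat in the case at (77,215), (117,212), (158,210) and (194,212), clear of the gripper. Next I go behind the lid to push it closed.

Request:
carry_out:
  targets:
    - [0,0,0,-10,-150,30,0]
    - [0,0,0,-10,-150,30,0]
    - [0,0,0,-10,-150,30,0]
    - [0,0,0,-10,-150,30,0]
    - [0,0,0,-10,-150,30,0]

```text
clock: 26.45
tcp_pos: [0.5023, -0.2876, 0.2279]
tcp_rot: [0.526, 0.851, -0.001, -0.0]
force: [0.0, 0.1, 0.3]
gripper_width: 0.0004
gripper_force: 0.0
```

Request:
carry_out:
  targets:
    - [0,0,0,-18,-102,0,0]
    - [0,0,0,-18,-102,0,0]
    - [0,0,0,-18,-102,0,0]
    - [0,0,0,-18,-102,-50,0]
    - [0,0,0,-18,-102,-90,0]

```text
clock: 26.87
tcp_pos: [0.4857, -0.3868, 0.1453]
tcp_rot: [0.524, 0.852, -0.001, 0.002]
force: [-0.2, -0.4, -1.5]
gripper_width: 0.0008
gripper_force: 0.0
```

```bash
python3 - <<'E'
from h import *
st(); 
def P(dx,z): return go(.4423+.451*dx,-.3004-.892*dx,z,26.8)
P(.09,.125);P(.05,.125);P(.008,.125);P(-.03,.125)
c=robot.camera("side"); save(c,"d1.png",(260,60,252,190),2.5)
E
```

```text
t 26.87 p [ 0.4857 -0.3868  0.1453] yaw 26.8 z [ 0.003 -0.003 -1.   ] q [-0.85  0.23  1.69  0.    1.22 -1.32] F [-0.2 -0.4 -1.5] w 0.0008 gf 0.0
shift [ -2.8   6.1 -20.3] turn 0.0 n 1.0
shift [-20.8  41.8 -20.3] turn 0.0 n 2.0
shift [-39.8  79.3 -20.3] turn 0.0 n 3.0
shift [-56.9 113.2 -20.3] turn 0.0 n 4.0
```

View pics/d1.png

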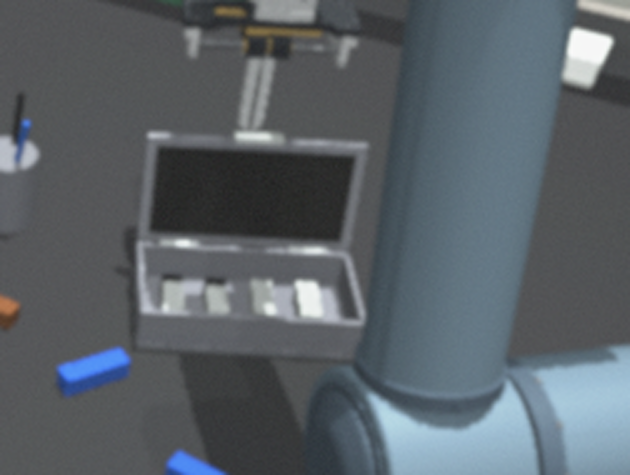

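The fingers are behind the lid, whose free edge is at about (363,115) in the full frame. The bars sit inside the case. I'm pushing now.

Request:
carry_out:
  targets:
    - [0,0,0,0,0,-14,0]
    - [0,0,0,-10,20,-14,0]
    - [0,0,0,-20,40,-14,0]
    - [0,0,0,-27,54,-14,0]
    - [0,0,0,-34,68,-14,0]

```text
clock: 27.33
tcp_pos: [0.4525, -0.3165, 0.133]
tcp_rot: [0.523, 0.853, -0.001, 0.002]
force: [1.5, -3.3, 3.0]
gripper_width: 0.0007
gripper_force: 1.8
```

Request:
carry_out:
  targets:
    - [0,0,0,-6,11,0,0]
    - [0,0,0,-11,22,0,0]
    - [0,0,0,-16,33,0,0]
    - [0,0,0,-22,44,0,0]
    - [0,0,0,-22,44,0,0]

```text
clock: 27.75
tcp_pos: [0.43, -0.2711, 0.1324]
tcp_rot: [0.522, 0.853, -0.0, 0.001]
force: [0.6, -0.5, -0.1]
gripper_width: 0.0007
gripper_force: 0.0
```

```bash
python3 - <<'E'
from h import *
st(); s=robot.observe()["tcp_pos"]; d=s[:2]-np.array([.4423,-.3004]); print("rel",d@[.451,-.892],d@[.892,.451])
def P(dx,z): return go(.4423+.451*dx,-.3004-.892*dx,z,26.8)
P(-.05,.115);P(-.08,.09);P(-.1,.06)
c=robot.camera("side"); save(c,"d2.png",(260,60,252,190),2.5)
E
```

```text
t 27.75 p [ 0.43   -0.2711  0.1324] yaw 27.0 z [ 0.001 -0.001 -1.   ] q [-0.79 -0.01  1.98  0.    1.17 -1.26] F [ 0.6 -0.5 -0.1] w 0.0007 gf 0.004844887072010806
rel -0.03169277409917459 0.00227397872746396
shift [-10.3  15.3 -17.4] turn -0.2 n 1.0
shift [-23.8  42.  -42.4] turn -0.2 n 2.0
shift [-32.8  59.9 -72.4] turn -0.2 n 3.0
```

View pics/d2.png

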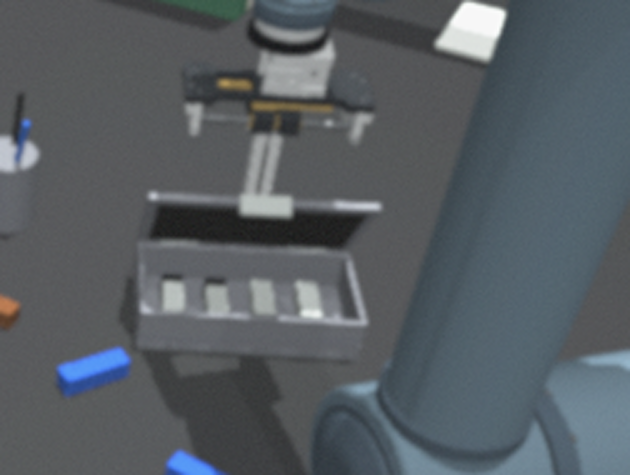

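The lid is past vertical and leaning over the case at about 60°. I'm following it down.

Request:
carry_out:
  targets:
    - [0,0,0,-6,12,-6,0]
    - [0,0,0,-12,24,-14,0]
    - [0,0,0,-17,33,-24,0]
    - [0,0,0,-22,42,-36,0]
    - [0,0,0,-26,50,-48,0]

```text
clock: 28.22
tcp_pos: [0.405, -0.223, 0.084]
tcp_rot: [0.523, 0.852, -0.0, 0.002]
force: [0.3, -0.9, 1.7]
gripper_width: 0.0002
gripper_force: 0.6
```

Request:
carry_out:
  targets:
    - [0,0,0,-1,3,-8,0]
    - [0,0,0,-2,5,-16,0]
    - [0,0,0,-2,5,-22,0]
    - [0,0,0,-2,5,-27,0]
    - [0,0,0,-2,5,-27,0]

```text
clock: 28.63
tcp_pos: [0.4023, -0.2173, 0.0584]
tcp_rot: [0.523, 0.853, 0.0, -0.002]
force: [-9.6, 8.5, 22.8]
gripper_width: 0.0003
gripper_force: 11.5
```

```bash
python3 - <<'E'
from h import *
st(); s=robot.observe()["tcp_pos"]; d=s[:2]-np.array([.4423,-.3004]); print("rel",d@[.451,-.892],d@[.892,.451])
E
```

```text
t 28.63 p [ 0.4023 -0.2173  0.0584] yaw 27.0 z [-0.003  0.003 -1.   ] q [-0.74 -0.01  2.14 -0.    1.02 -1.21] F [-9.6  8.5 22.8] w 0.0003 gf 11.500447089783847
rel -0.0921967029562802 0.001830322312964763
```

Request:
carry_out:
  targets:
    - [0,0,0,0,0,40,0]
    - [0,0,0,0,0,80,0]
    - [0,0,-7,20,30,100,60]
    - [0,0,-14,30,60,110,60]
    - [0,0,-21,40,90,110,60]

```text
clock: 29.05
tcp_pos: [0.4439, -0.1307, 0.1698]
tcp_rot: [0.662, 0.749, 0.001, 0.003]
force: [0.6, 0.2, -0.0]
gripper_width: 0.0168
gripper_force: 0.0
```

Request:
carry_out:
  targets:
    - [0,0,-21,40,195,0,60]
    - [0,0,-21,40,195,0,60]
    - [0,0,-21,40,195,0,60]
    - [0,0,-21,40,195,0,60]
    - [0,0,-21,40,195,0,60]

```text
clock: 29.47
tcp_pos: [0.48, 0.0571, 0.1663]
tcp_rot: [0.786, 0.618, 0.0, 0.0]
force: [0.0, 0.1, -0.3]
gripper_width: 0.0502
gripper_force: 0.0
```

Request:
carry_out:
  targets:
    - [0,0,-21.6,20,195,0,60]
    - [0,0,-21.6,20,195,0,60]
    - [0,0,-21.6,20,195,0,60]
    - [0,0,-21.6,20,195,0,60]
    - [0,0,-21.6,20,195,0,60]

```text
clock: 29.88
tcp_pos: [0.4995, 0.2487, 0.166]
tcp_rot: [0.888, 0.46, 0.0, 0.0]
force: [0.4, 0.0, -0.0]
gripper_width: 0.06
gripper_force: 0.0
```

```bash
python3 - <<'E'
from h import *
st(); go(.516,.4125,.12,-36.6)
s=robot.camera("scene")
m=robot.trace("scene","case"); print(len(m),[ (q["score"],q["rect"]) for q in m[:1]])
if m: print(fit([(s,m[0]["region"])],case,(.4148,-.246,-1.103,.05),(.01,.01,.1,.1),2))
c=robot.camera("wrist")
for r in robot.spot_point("wrist","plunger_grip")[:1]: print(r["score"],ray(c,r["at"][1],r["at"][0],.081))
E
```

```text
t 29.88 p [0.4995 0.2487 0.166 ] yaw -35.2 z [ 0.001  0.    -1.   ] q [ 0.26  0.07  1.83 -0.    1.24  0.87] F [ 0.4  0.  -0. ] w 0.06 gf 0.0
shift [ 16.5 163.8 -46. ] turn -1.4 n 5.0
1 [(0.62, [93.0, 188.4, 106.8, 73.2])]
(array([ 0.41582572, -0.24840774, -1.09560103, -0.02209399]), np.float64(0.9699505315229976))
0.9 [0.51684566 0.41403669 0.081     ]
```

Lid closed (fit -0.02 rad). Now the plunger, for shutting the hatch.

Request:
carry_out:
  targets:
    - [0,0,-1.4,17,164,-36,60]
    - [0,0,-1.4,17,164,-36,60]
    - [0,0,-1.4,17,164,-36,60]
    - [0,0,-1.4,17,164,-36,60]
    - [0,0,-1.4,17,164,-36,60]

```text
clock: 30.5
tcp_pos: [0.5155, 0.4134, 0.1272]
tcp_rot: [0.892, 0.451, -0.001, -0.001]
force: [0.3, -1.1, -0.8]
gripper_width: 0.06
gripper_force: 0.0
```

Request:
carry_out:
  targets:
    - [0,0,0,0,0,0,60]
    - [0,0,0,0,0,-20,60]
    - [0,0,0,0,0,-45,60]
    - [0,0,0,0,0,-60,60]
    - [0,0,0,0,0,-60,60]

```text
clock: 30.92
tcp_pos: [0.5141, 0.4073, 0.0662]
tcp_rot: [0.893, 0.449, -0.004, 0.0]
force: [0.0, -0.5, -0.4]
gripper_width: 0.0599
gripper_force: 0.0
```

```bash
python3 - <<'E'
from h import *
st(); go(.516,.4125,.062,-36.6)
E
```

```text
t 30.92 p [0.5141 0.4073 0.0662] yaw -36.6 z [-0.006 -0.004 -1.   ] q [ 0.5   0.41  1.62 -0.    1.12  1.14] F [ 0.  -0.5 -0.4] w 0.0599 gf 0.0
shift [ 1.9  5.2 -4.2] turn 0.0 n 1.0
```

Request:
carry_out:
  targets:
    - [0,0,0,0,0,-4,60]
    - [0,0,0,0,0,-4,60]
    - [0,0,0,0,0,-4,5]
    - [0,0,0,0,0,-4,5]
    - [0,0,0,0,0,-4,5]

```text
clock: 31.33
tcp_pos: [0.5166, 0.4111, 0.0673]
tcp_rot: [0.893, 0.45, 0.001, -0.0]
force: [0.4, -0.2, 0.8]
gripper_width: 0.0435
gripper_force: 0.0
```

Request:
carry_out:
  targets:
    - [0,0,0,0,0,0,5]
    - [0,0,0,0,0,0,5]
    - [0,0,0,0,0,0,5]
    - [0,0,0,0,0,0,5]
    - [0,0,0,0,0,0,5]

```text
clock: 31.75
tcp_pos: [0.5152, 0.4116, 0.0664]
tcp_rot: [0.893, 0.45, -0.0, -0.001]
force: [-4.3, 2.8, 3.7]
gripper_width: 0.0254
gripper_force: 30.0
```

Request:
carry_out:
  targets:
    - [0,0,0,0,0,4,5]
    - [0,0,0,0,0,8,5]
    - [0,0,0,0,0,14,5]
    - [0,0,0,0,0,14,5]
    - [0,0,0,0,0,14,5]

```text
clock: 32.17
tcp_pos: [0.5144, 0.4105, 0.0789]
tcp_rot: [0.893, 0.45, -0.002, -0.0]
force: [-3.2, 4.0, -7.2]
gripper_width: 0.0254
gripper_force: 30.0
```

Request:
carry_out:
  targets:
    - [0,0,0,-10,-13,0,5]
    - [0,0,0,-22,-29,0,5]
    - [0,0,0,-35,-47,0,5]
    - [0,0,0,-48,-64,0,5]
    - [0,0,0,-58,-78,0,5]

```text
clock: 32.58
tcp_pos: [0.4566, 0.3315, 0.0792]
tcp_rot: [0.893, 0.45, -0.001, 0.0]
force: [-1.2, 3.8, -7.8]
gripper_width: 0.0255
gripper_force: 30.0
```

Request:
carry_out:
  targets:
    - [0,0,0,-4,-5,0,5]
    - [0,0,0,-7,-10,0,5]
    - [0,0,0,-7,-10,-4,5]
    - [0,0,0,-7,-10,-8,5]
    - [0,0,0,-7,-10,-12,5]

```text
clock: 33.0
tcp_pos: [0.4507, 0.3234, 0.0681]
tcp_rot: [0.893, 0.45, -0.0, -0.001]
force: [-3.0, 3.5, -6.1]
gripper_width: 0.0253
gripper_force: 30.0
```

Request:
carry_out:
  targets:
    - [0,0,0,0,0,-2,5]
    - [0,0,0,0,0,-2,5]
    - [0,0,0,0,0,-2,40]
    - [0,0,0,0,0,-2,50]
    - [0,0,0,0,0,-2,60]

```text
clock: 33.42
tcp_pos: [0.453, 0.3231, 0.0677]
tcp_rot: [0.893, 0.45, 0.002, 0.001]
force: [-0.4, 0.2, 0.6]
gripper_width: 0.0424
gripper_force: 0.0
```

Request:
carry_out:
  targets:
    - [0,0,0,0,0,0,70]
    - [0,0,0,0,0,0,80]
    - [0,0,0,0,0,0,80]
    - [0,0,0,0,0,30,80]
    - [0,0,0,0,0,60,80]

```text
clock: 33.83
tcp_pos: [0.4494, 0.3218, 0.1248]
tcp_rot: [0.893, 0.45, -0.003, -0.0]
force: [-0.4, -0.3, 1.1]
gripper_width: 0.0755
gripper_force: 0.0
```

Request:
carry_out:
  targets:
    - [0,0,0,-10,-70,125,80]
    - [0,0,0,-10,-70,125,80]
    - [0,0,0,-10,-70,125,80]
    - [0,0,0,-10,-70,125,80]
    - [0,0,0,-10,-70,125,80]

```text
clock: 34.25
tcp_pos: [0.4435, 0.2522, 0.2566]
tcp_rot: [0.893, 0.449, 0.005, 0.001]
force: [-0.3, -0.4, -0.3]
gripper_width: 0.0802
gripper_force: 0.0
```

```bash
python3 - <<'E'
from h import *
st()
for n in("wrist","side","scene"):
    c=robot.camera(n)
    for r in robot.spot_point(n,"plunger_grip")[:1]: print(n,r["score"],r["at"],ray(c,r["at"][1],r["at"][0],.081),"want",proj(c,(.4525,.3263,.081)),"up8",proj(c,(.4525,.3263,.089)))
    if n=="wrist": save(c,"w6.png",None,1.4)
    if n=="scene": save(c,"s6.png",(60,90,320,250),2)
E
```

```text
t 34.25 p [0.4435 0.2522 0.2566] yaw -36.6 z [ 0.01   0.003 -1.   ] q [ 0.29 -0.14  1.86 -0.    1.41  0.93] F [-0.3 -0.4 -0.3] w 0.0802 gf 0.0
wrist 0.67 [115.8, 215.7] [0.45177276 0.32623371 0.081     ] want (np.float64(216.17542656564018), np.float64(115.35219933534408)) up8 (np.float64(215.45692666048853), np.float64(115.55565242959625))
side 0.81 [313.8, 223.2] [0.45419019 0.32819388 0.081     ] want (np.float64(224.5155754161867), np.float64(313.48492506287187)) up8 (np.float64(224.41742217439412), np.float64(310.9536013953217))
scene 0.54 [125.9, 311.4] [0.45053752 0.3327736  0.081     ] want (np.float64(310.45697151554265), np.float64(126.95905217331827)) up8 (np.float64(310.7067501877294), np.float64(124.86097249443836))
```

View pics/w6.png

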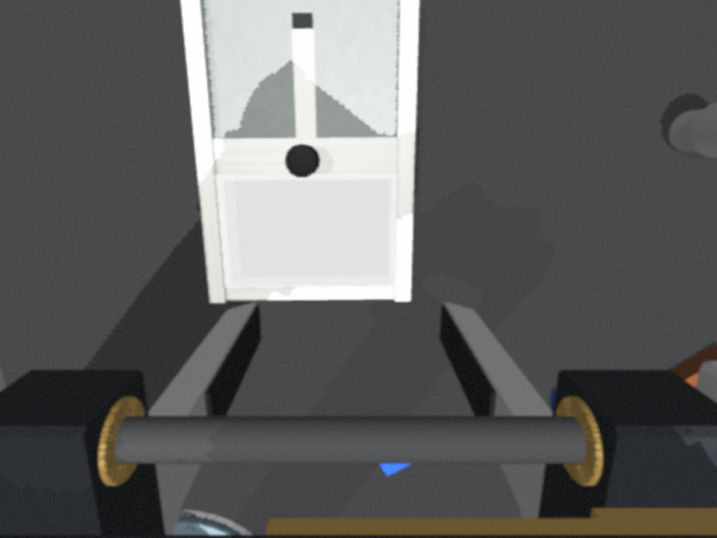

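View pics/s6.png

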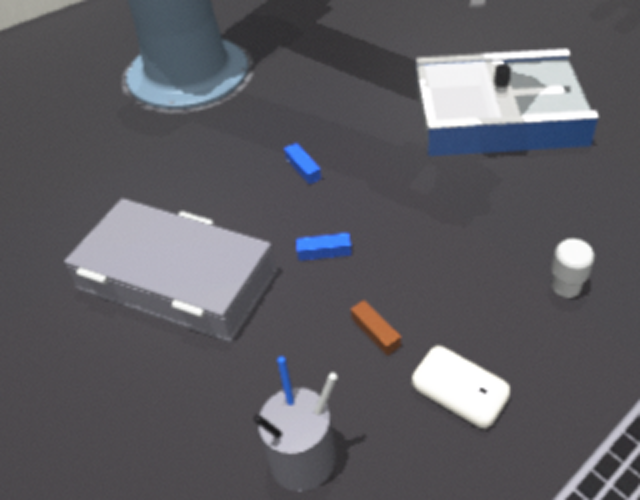

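The empty vault has its hatch shut, with the knob at (215,115) at its starting height. The case lid is flat, with its tab at about (157,199). The eyepiece, mouse and pot are in place and the arm is clear.

```bash
python3 -c "
from station import robot
print(robot.finish_job())"
```

```text
the job is handed in; nothing more can be done
None
```

I handed the job in at about 34 s: all four bars are flat in the case, its lid is closed, and the vault hatch is shut with the pin down. The last pictures and force readings agreed with that, but the hand-in returned no verdict.

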